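# Put the bamboo lids back on the storage jars

## Task

The five bamboo lids of the storage jars were left in two stacks after washing. Take the stacks apart and lay each lid flat and centred on the one jar that it fits by shape and size, so that every mouth is covered, with the square lids turned to sit square on their jars. Leave the jars standing upright where they are, and let go of everything.

Things in the scene. Friction and masses are not known exactly. Their poses are not given: they have to be found in the camera images.
- lid_round_large_mid (a point): the largest round lid: a flat bamboo disc, 68 mm diameter, 20 mm thick with a darker edge, about 60 g; the point is its centre, half-way up; z is up. At the start it lies in one of the two stacks, at the bottom, on the worktop.
- jar_round_large: the white ceramic jar of the largest round lid: round, 75 mm high, body 76 mm across, its top 14 mm a narrower upright collar 60 mm across with a 6 mm thick rim, open at the top with a dark inside. The lid lies flat on the rim and overhangs it by 4 mm all round. The jar stands loose; origin at the centre of its underside, z up.
- lid_square_large_mid (a point): the larger of the two square lids: a flat bamboo plate, 62 mm square (sides along its x and y), 20 mm thick with a darker edge, about 62 g; the point is its centre, half-way up; z is up. At the start it lies in one of the two stacks, at the bottom, on the worktop.
- jar_square_large: the white ceramic jar of the larger of the two square lids: square, 70 mm high, body 70 mm square (sides along its x and y), its top 14 mm a narrower upright collar 54 mm square with a 6 mm thick rim, open at the top with a dark inside. The lid lies flat on the rim and overhangs it by 4 mm all round. The jar stands loose; origin at the centre of its underside, z up.
- lid_round_medium_mid (a point): the middle-sized round lid: a flat bamboo disc, 50 mm diameter, 20 mm thick with a darker edge, about 34 g; the point is its centre, half-way up; z is up. At the start it lies in one of the two stacks, second from the bottom.
- jar_round_medium: the white ceramic jar of the middle-sized round lid: round, 65 mm high, body 58 mm across, its top 14 mm a narrower upright collar 42 mm across with a 6 mm thick rim, open at the top with a dark inside. The lid lies flat on the rim and overhangs it by 4 mm all round. The jar stands loose; origin at the centre of its underside, z up.
- lid_square_small_mid (a point): the smaller square lid: a flat bamboo plate, 44 mm square (sides along its x and y), 20 mm thick with a darker edge, about 32 g; the point is its centre, half-way up; z is up. At the start it lies in one of the two stacks, second from the bottom.
- jar_square_small: the white ceramic jar of the smaller square lid: square, 60 mm high, body 52 mm square (sides along its x and y), its top 14 mm a narrower upright collar 36 mm square with a 6 mm thick rim, open at the top with a dark inside. The lid lies flat on the rim and overhangs it by 4 mm all round. The jar stands loose; origin at the centre of its underside, z up.
- lid_round_small_mid (a point): the smallest round lid: a flat bamboo disc, 34 mm diameter, 20 mm thick with a darker edge, about 16 g; the point is its centre, half-way up; z is up. At the start it lies in one of the two stacks, third from the bottom, on top of the taller stack.
- jar_round_small: the white ceramic jar of the smallest round lid: round, 55 mm high, body 42 mm across, its top 14 mm a narrower upright collar 26 mm across with a 6 mm thick rim, open at the top with a dark inside. The lid lies flat on the rim and overhangs it by 4 mm all round. The jar stands loose; origin at the centre of its underside, z up.
There are look-alikes about, which are no part of the job. Leave any green look-alike of the part that bears lid_square_large_mid alone.

How it is judged:
By the outcome, as a careful person would: the job done as asked, in the order asked, and still so for the second after the job is handed in, with the robot touching nothing.
It also fails if it takes over 128 s, if anything falls off the work surface, if the arm or the gripper's body presses on something with over 40 N, if the wrist force passes 120 N, or if a joint passes its speed limit or range.

## Robot

A 7-joint arm with a two-finger parallel gripper is mounted at the origin on the work surface. World frame = base frame: x ahead of the robot, y to its left, z up, the work surface at z = 0. Lengths are in m, angles in rad, forces in N, time in s.
With the tool pointing down it reaches from about 0.4 to 0.75 m from the base axis. Payload 19.5 kg.
Tool frame: the origin (TCP) lies midway between the tips of the shut fingers; the grasp point (between the pads) lies r.grasp_offset behind it (r.grasp_offset is the distance from the TCP to the grasp point, in m); z points along the fingers, y is the direction in which the jaws open and shut (so a half turn about z gives the same grasp; the last joint's range is limited). The gripper opens to 85 mm and grips with 20 to 120 N. Pads are 22 mm wide; open, the fingers measure 114 mm over their backs; the gripper's body (76 mm by 85 mm) begins 54 mm behind the grasp point. The pads swing forward as they close: fully open they stand 13 mm farther back than shut.
Start: joints at [-1.27, 0.707, -0.028, 1.485, 0.022, 0.951, -0.075], TCP at [0.193, 0.542, 0.231] pointing down, gripper open.
Joint ranges: [-2.71, 2.71], [-0.32, 2.16], [-1.57, 1.52], [0, 2.45], [-1.46, 4.6], [0, 2.02], [-2.83, 2.83]. Speed limits (rad/s): [1.89, 1.89, 2.57, 2.57, 3.01, 3.01, 3.01].

## Interface

Orientations are given as a 3x3 rotation matrix whose columns are the frame's x, y, z axes.
In Python, from station import r gives the robot as it stands. The module is installed in compiled form; this text tells all that it offers.
- The arm moves only by the tool send_rows, never from a script. Its argument "series" is one flat list of numbers, 7 for each row, row after row: the closure, from -1 (fully open) to 1 (shut), then the shift along the world's x, y, z in mm, then the turn, a rotation vector about the world's x, y, z in degrees. In form: [jaw, tx, ty, tz, ax, ay, az, jaw, tx, ty, tz, ax, ay, az, ...]. A call has 1 to 20 rows; each row shifts and turns the commanded pose from where the row before left it; what a row does not reach is not made up. A row lasts 1/8 s, in which the tool goes at most 62.5 mm and 10.7 degrees, less where a joint would pass 70% of its speed; a pose out of reach is approached as far as the arm can. A call with a gripper value outside its range is refused whole. The fingers move at their own pace and stop on an object; the grip force is fixed at half the most. Time passes only in rows, so rows that do not move let the fingers close. It gives the time, the measured TCP pose, the force and the opening at its end, in the units of the state.
- r.sense(): the state, without advancing time (a new reading comes with each control period).
- r.read_camera(name): name is "scene" or "top" or "wrist"; returns the picture (480x640x3 uint8, red, green, blue); there is no depth.
- r.camera_info(name): a dict with "fx", "fy", "cx", "cy" (pixels), "R" (3x3) and "t" (3): a world point X has camera coordinates R X + t; the wrist camera has in their place "mount" (4x4, takes a point from camera to tool coordinates, whose origin is the TCP and whose axes are the flange's). Camera axes: x right, y down, z forward; pixel columns grow to the right and rows downward; lengths in m; the calibration is good to about 2 mm. The wrist camera is an equidistant fisheye: a pixel r from the principal point sees the ray r / f radians off the axis. A picture is of the moment at which its call begins: read the wrist's pose just before it. camera_info takes no time and is no camera call.
- r.hand_in(): hands the job in, once; it reports no verdict.
Trained networks look in the newest picture that a camera, given by its name, has taken for a name from the list of things; names that differ only in an ending like _2 or _b are one class to them, and where a whole thing is asked for, a point or a joint stands for the part that bears it (a point fixed in the world has none). Each returns a list of dicts, best first, with "p" (0 to 1); they miss things now and then, are a little off and sometimes report something else, mostly with a low value. They report only what shows in the picture. A call takes as long as a camera call. They do not tell look-alikes from the thing itself.
- r.masks_of(name, camera): "mask" (480x640 bool, what is visible of it) and "bbox" ([left, top, width, height] in pixels, round what is visible of it).
The state is a dict: "time_s": time; "qpos": joint angles; "dq": joint speeds; "effort": joint torques, N m; "tool_pos": TCP position; "eef_rot": TCP orientation; "force": force on the tool from outside, world axes, zero at the start; "torque": the same for the moment, N m; "grip_width": finger opening in m.
Only numpy, scipy, OpenCV 4.12 (cv2) and the standard library are available. Lean on these libraries where they do the work, as an engineer would, in place of code of your own. Each camera call takes 0.05 s, during which the arm holds its last target.

## Working session

There is one attempt and no reset: what is moved stays moved. The work goes in short steps, Python scripts to look and compute and a tool call to move; the robot and the scene stay as the last step left them, time stands still between calls to the robot, and variables do not carry over. Pictures are saved under pics/ and viewed, and the job is handed in when it is done.

Besides the shell and the picture viewer there is one more tool, called after "Emit:" by a JSON object that holds its "op" and its "data". send_rows: Moves the arm, as the interface text tells. Its arguments: {"type":"object","properties":{"series":{"type":"array"}},"required":["series"]}

```bash
mkdir -p pics
python3 - <<'E'
from station import r
import cv2
s=r.sense(); print({k:(v.tolist() if hasattr(v,'tolist') else v) for k,v in s.items()}, r.grasp_offset)
for n in("scene","top","wrist"):
    im=r.read_camera(n); cv2.imwrite(f"pics/{n}0.png",im[:,:,::-1]); print(n,r.camera_info(n))
E
```

```text
{'time_s': 0.0, 'qpos': [-1.2696952007219298, 0.7070869517245427, -0.027605130837998558, 1.4850036879879422, 0.022006831318420673, 0.9509066724575923, -0.07547683915864023], 'dq': [0.0008080086060436952, -0.002018502024029075, 0.0006077091599785895, 0.0002991961581723459, 0.0008932001172411473, 0.000740905064829073, 0.0008732059048429839], 'effort': [0.00028429843951016665, -88.32131624221802, 1.2346070632338524, -23.61610472202301, 0.01685241877567023, 0.0066851610608864576, 6.344356080489888e-06], 'tool_pos': [0.1931908635626451, 0.5412885629163844, 0.2308356856783905], 'eef_rot': [[-0.9418229874797898, 0.3361091423111048, -0.00032358853079884035], [0.33610929446522936, 0.9418223997121955, -0.001053363397574569], [-4.928214150441696e-05, -0.0011008429747894758, -0.9999993928578234]], 'force': [0.7982791025258353, -0.014289050874662581, 0.4120070266318445], 'torque': [0.037778146347530316, -0.024042598441639394, 0.03290146946744016], 'grip_width': 0.08512312738205303} 0.0187
scene {'fx': 439.3926508213034, 'fy': 439.3926508213034, 'cx': 313.29818046483416, 'cy': 250.5514053984634, '
[... 270 characters left out ...]
021429748615, 'cy': 239.28669812136124, 'R': array([[-0.02836062, -0.99955517, -0.00922744],
       [-0.99007144,  0.02936054, -0.13746457],
       [ 0.13767434,  0.00523724, -0.9904637 ]]), 't': array([0.01099997, 0.49163986, 0.97243041])}
wrist {'fx': 371.64829954431775, 'fy': 371.64829954431775, 'cx': 320.0376148484241, 'cy': 245.6383440448956, 'mount': array([[-5.16567026e-05, -9.50712164e-01, -3.10074795e-01,
         7.98778971e-02],
       [ 9.99999751e-01, -2.67133874e-04,  6.52457846e-04,
         3.58733907e-04],
       [-7.03131092e-04, -3.10074685e-01,  9.50711941e-01,
        -1.43070280e-01],
       [ 0.00000000e+00,  0.00000000e+00,  0.00000000e+00,
         1.00000000e+00]])}
```

View pics/scene0.png

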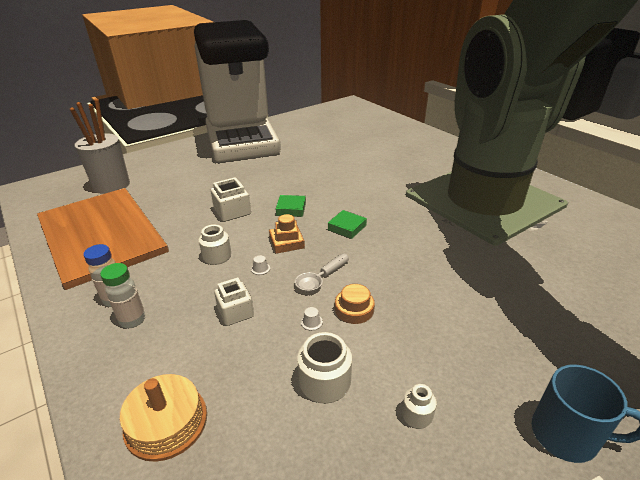

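View pics/top0.png

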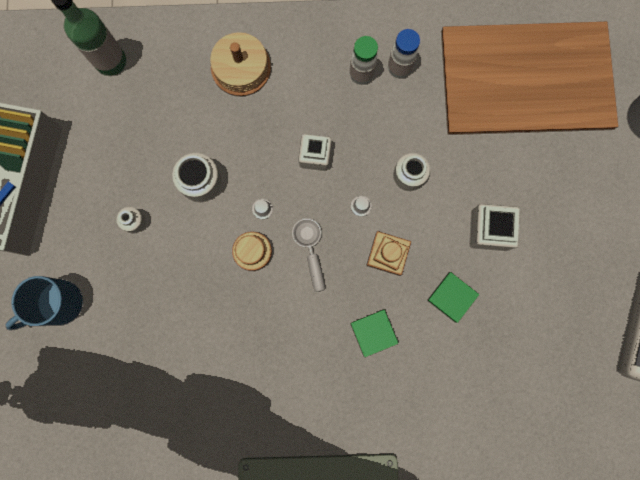

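View pics/wrist0.png

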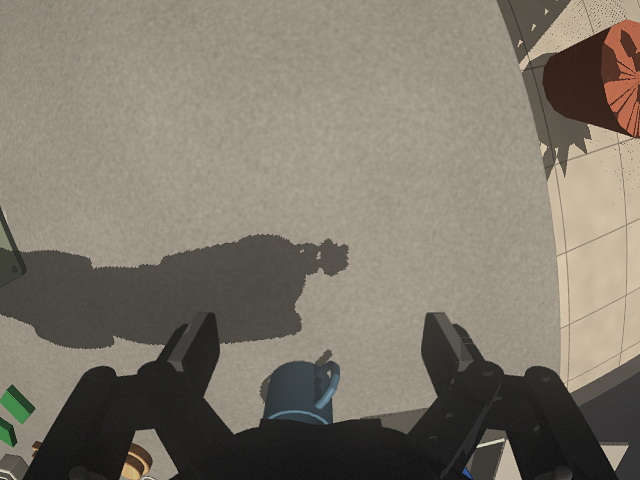

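The pictures show the round stack at top-camera pixel (252,250) and the square stack at (390,252). The jars are at:
- large round: (195,173)
- small round: (129,218)
- small square: (315,150)
- medium round: (412,170)
- large square: (498,226)

The two green plates at (375,333) and (455,297) are look-alikes, so I'll leave them alone. Next I'll get masks and fit poses.

```bash
cat > h.py <<'E'
import numpy as np,cv2
from station import r
from scipy.optimize import minimize
PI=np.pi
# (shape, [(z0,z1,width)])
M={'jar_round_large':('r',[(0,.061,.076),(.061,.075,.060)]),
'jar_square_large':('s',[(0,.056,.070),(.056,.070,.054)]),
'jar_round_medium':('r',[(0,.051,.058),(.051,.065,.042)]),
'jar_square_small':('s',[(0,.046,.052),(.046,.060,.036)]),
'jar_round_small':('r',[(0,.041,.042),(.041,.055,.026)]),
'lid_round_large_mid':('r',[(0,.02,.068)]),
'lid_square_large_mid':('s',[(0,.02,.062)]),
'lid_round_medium_mid':('r',[(0.02,.04,.050)]),
'lid_square_small_mid':('s',[(0.02,.04,.044)]),
'lid_round_small_mid':('r',[(0.04,.06,.034)])}
def shape(sh,w,yaw):
    if sh=='r':
        a=np.linspace(0,2*PI,48,endpoint=False); return w/2*np.c_[np.cos(a),np.sin(a)]
    p=w/2*np.array([[1,1],[-1,1],[-1,-1],[1,-1]]);c,s=np.cos(yaw),np.sin(yaw)
    return p@np.array([[c,s],[-s,c]])
def proj(ci,X):
    P=X@np.array(ci['R']).T+ci['t']; return np.c_[ci['fx']*P[:,0]/P[:,2]+ci['cx'],ci['fy']*P[:,1]/P[:,2]+ci['cy']]
def unproj(ci,u,v,z):
    d=np.array([(u-ci['cx'])/ci['fx'],(v-ci['cy'])/ci['fy'],1.]);R=np.array(ci['R']);o=-R.T@ci['t'];d=R.T@d
    return o+d*(z-o[2])/d[2]
def render(ci,name,x,y,yaw,S=4,box=None,dz=0):
    sh,L=M[name];l,t,w,h=box
    m=np.zeros((h*S,w*S),np.uint8)
    for z0,z1,wd in L:
        p=shape(sh,wd,yaw)+[x,y]
        X=np.r_[np.c_[p,np.full(len(p),z0+dz)],np.c_[p,np.full(len(p),z1+dz)]]
        q=(proj(ci,X)-[l-.5,t-.5])*S
        cv2.fillConvexPoly(m,cv2.convexHull(np.round(q*16).astype(np.int32)),1,shift=4)
    return m.reshape(h,S,w,S).mean((1,3))
E
python3 - <<'E'
from h import *
import pickle
out={}
for cam in('top','scene'):
    r.read_camera(cam); ci=r.camera_info(cam)
    for n in M:
        L=r.masks_of(n,cam); out[cam,n]=L
        for d in L[:3]:
            l,t,w,h=d['bbox']; z=M[n][1][0][0] 
            print(cam,n,round(d['p'],2),d['bbox'],int(d['mask'].sum()),np.round(unproj(ci,l+w/2,t+h/2,(z+M[n][1][-1][1])/2),3))
pickle.dump(out,open('masks.pkl','wb'))
E
```

```text
top jar_round_large 0.86 [173.8, 153.2, 48.2, 50.3] 1883 [0.603 0.192 0.037]
top jar_square_large 0.57 [471.2, 204.5, 47.3, 43.7] 2152 [ 0.505 -0.313  0.035]
top jar_square_small 0.74 [296.3, 135.6, 39.4, 38.5] 1088 [ 0.641 -0.013  0.03 ]
top jar_square_small 0.44 [232.7, 236.4, 30.7, 26.0] 723 [0.478 0.108 0.03 ]
top jar_round_small 0.73 [116.1, 205.8, 29.6, 28.9] 565 [0.535 0.31  0.028]
top lid_round_large_mid 0.6 [234.1, 229.9, 35.1, 42.7] 554 [0.477 0.104 0.01 ]
top lid_square_large_mid 0.82 [366.1, 227.2, 44.2, 48.0] 717 [ 0.47  -0.133  0.01 ]
top lid_square_large_mid 0.73 [351.4, 310.2, 45.2, 49.0] 1353 [ 0.328 -0.103  0.01 ]
top lid_square_large_mid 0.68 [428.1, 271.2, 50.7, 52.1] 1472 [ 0.388 -0.242  0.01 ]
top lid_round_medium_mid 0.67 [232.6, 233.9, 33.6, 30.5] 715 [0.479 0.105 0.03 ]
top lid_square_small_mid 0.76 [372.1, 236.5, 34.1, 34.0] 396 [ 0.464 -0.132  0.03 ]
top lid_round_small_mid 0.71 [377.5, 241.6, 22.7, 22.9] 361 [ 0.463 -0.129  0.05 ]
scene jar_round_large 0.76 [296.5, 330.3, 53.5, 75.2] 3124 [0.612 0.196 0.037]
scene jar_square_large 0.82 [212.4, 180.1, 40.0,
[... 511 characters left out ...]
486 -0.353  0.01 ]
scene lid_square_large_mid 0.78 [274.5, 195.3, 32.3, 21.3] 534 [ 0.391 -0.239  0.01 ]
scene lid_square_large_mid 0.77 [325.6, 208.8, 41.3, 31.8] 742 [ 0.336 -0.101  0.01 ]
scene lid_square_large_mid 0.58 [269.4, 229.7, 36.1, 25.5] 445 [ 0.474 -0.121  0.01 ]
scene lid_round_medium_mid 0.65 [340.9, 281.8, 31.9, 29.4] 701 [0.476 0.104 0.03 ]
scene lid_square_small_mid 0.59 [275.5, 223.1, 24.8, 19.1] 257 [ 0.469 -0.126  0.03 ]
scene lid_round_small_mid 0.67 [281.4, 213.9, 12.1, 17.7] 231 [ 0.465 -0.131  0.05 ]
scene lid_round_small_mid 0.32 [268.2, 229.6, 36.6, 23.7] 493 [ 0.501 -0.077  0.05 ]
scene lid_round_small_mid 0.23 [274.9, 223.0, 27.2, 18.2] 282 [ 0.481 -0.102  0.05 ]
```

```bash
cat >> h.py <<'E'
def dens(q,step=.5):
    q=np.r_[q,q[:1]];o=[];nn=[]
    for a,b in zip(q[:-1],q[1:]):
        k=max(1,int(np.linalg.norm(b-a)/step)); s=(np.arange(k)+.5)/k
        o.append(a+(b-a)*s[:,None]); d=(b-a)/(np.linalg.norm(b-a)+1e-9); nn.append(np.tile([-d[1],d[0]],(k,1)))
    return np.concatenate(o),np.concatenate(nn)
def outlines(pr,name,x,y,yaw,dz=0):
    sh,L=M[name];res=[]
    z0,z1,wd=L[-1]
    top=np.c_[shape(sh,wd,yaw)+[x,y],np.full(4 if sh=='s' else 48,z1+dz)]
    res.append(pr(top))
    if name.startswith('jar'):
        t2=top.copy();t2[:,:2]=shape(sh,wd-.012,yaw)+[x,y];res.append(pr(t2))
        z0,z1,wd=L[0]
        a=np.c_[shape(sh,wd,yaw)+[x,y],np.full(len(top),z0+dz)];b=a.copy();b[:,2]=z1+dz
    else:
        a=top.copy();a[:,2]=z0+dz;b=top
    res.append(cv2.convexHull(pr(np.r_[a,b]).astype(np.float32))[:,0].astype(float))
    return res
def grads(im):
    g=[]
    f=cv2.GaussianBlur(im.astype(np.float32),(0,0),1.0)
    return [(cv2.Sobel(f[:,:,c],cv2.CV_32F,1,0)/8,cv2.Sobel(f[:,:,c],cv2.CV_32F,0,1)/8) for c in range(3)]
def score(G,ol,wts):
    s=0
    for q,w in zip(ol,wts):
        p,n=dens(q); m=p.astype(np.float32)
        v=0
        for gx,gy in G:
            a=cv2.remap(gx,m[:,0:1],m[:,1:2],cv2.INTER_LINEAR)[:,0]*n[:,0]+cv2.remap(gy,m[:,0:1],m[:,1:2],cv2.INTER_LINEAR)[:,0]*n[:,1]
            v=v+a*a
        s+=w*np.minimum(np.sqrt(v),15).mean()
    return s
def fit(views,name,x,y,yaw=None,dz=0,wts=(1,1,1),rng=.014):
    """views: list of (G, projfn)"""
    def f(p): return -sum(score(G,outlines(pr,name,p[0],p[1],p[2] if len(p)>2 else 0,dz),wts) for G,pr in views)
    sq=M[name][0]=='s'
    best=None
    ys=np.arange(-45,45,6)*PI/180 if sq and yaw is None else ([yaw] if sq else [0])
    for yw in ys:
        for dx in np.arange(-rng,rng+1e-6,.0035):
            for dy in np.arange(-rng,rng+1e-6,.0035):
                p=[x+dx,y+dy]+([yw] if sq else []); v=f(p)
                if best is None or v<best[0]: best=(v,p)
    p=np.array(best[1]);
    sim=np.array([p]+[p+e for e in np.diag([.002,.002]+([.05] if sq else []))])
    o=minimize(f,p,method='Nelder-Mead',options=dict(initial_simplex=sim,xatol=1e-5,fatol=1e-4))
    return o.x,-o.fun
def draw(im,ols,k=1,off=(0,0)):
    for ol in ols:
        for q in ol: cv2.polylines(im,[np.round(((q-off)*k+(k-1)/2)*16).astype(np.int32)],True,(255,0,255),1,cv2.LINE_AA,4)
E
cat > fit0.py <<'E'
from h import *
G0={'jar_round_large':(.603,.192),'jar_square_large':(.505,-.31),'jar_round_medium':(.603,-.18),'jar_square_small':(.643,-.012),'jar_round_small':(.536,.31),
'lid_round_large_mid':(.477,.105),'lid_square_large_mid':(.47,-.13),'lid_round_medium_mid':(.478,.105),'lid_square_small_mid':(.465,-.131),'lid_round_small_mid':(.463,-.13)}
ims={c:r.read_camera(c) for c in('top','scene')};ci={c:r.camera_info(c) for c in ims}
V={c:(grads(ims[c]),(lambda X,c=c:proj(ci[c],X))) for c in ims}
vis={c:cv2.resize(ims[c][:,:,::-1].copy(),None,fx=2,fy=2,interpolation=cv2.INTER_CUBIC) for c in ims}
res={}
for n,(x,y) in G0.items():
    pb,s=fit([V['top'],V['scene']],n,x,y); pt,_=fit([V['top']],n,*pb[:2],yaw=pb[2] if len(pb)>2 else None,rng=.007); ps,_=fit([V['scene']],n,*pb[:2],yaw=pb[2] if len(pb)>2 else None,rng=.007)
    f=lambda p:[round(v*1e3,1) for v in p[:2]]+[round(np.degrees(v),1) for v in p[2:]]
    print(n,f(pb),'top',f(pt),'scene',f(ps),round(s,1)); res[n]=pb
    for c in ims: draw(vis[c],[outlines(V[c][1],n,*pb[:2],pb[2] if len(pb)>2 else 0)],2)
import json;json.dump({k:list(v) for k,v in res.items()},open('fit0.json','w'))
cv2.imwrite('pics/ft.png',vis['top'][220:560,180:1080]);cv2.imwrite('pics/fs.png',vis['scene'][320:880,380:920])
E
python3 fit0.py
```

```text
jar_round_large [np.float64(606.6), np.float64(193.7)] top [np.float64(605.9), np.float64(194.8)] scene [np.float64(606.8), np.float64(191.6)] 81.2
jar_square_large [np.float64(504.1), np.float64(-313.1), np.float64(-7.4)] top [np.float64(503.9), np.float64(-313.1), np.float64(-6.7)] scene [np.float64(504.9), np.float64(-313.0), np.float64(-9.5)] 83.6
jar_round_medium [np.float64(606.9), np.float64(-177.4)] top [np.float64(606.5), np.float64(-176.9)] scene [np.float64(607.1), np.float64(-177.8)] 82.7
jar_square_small [np.float64(649.1), np.float64(-11.0), np.float64(-9.1)] top [np.float64(647.0), np.float64(-10.2), np.float64(-8.4)] scene [np.float64(649.1), np.float64(-12.3), np.float64(-9.0)] 80.0
jar_round_small [np.float64(537.1), np.float64(310.2)] top [np.float64(537.0), np.float64(311.8)] scene [np.float64(537.6), np.float64(309.8)] 80.5
lid_round_large_mid [np.float64(477.8), np.float64(100.9)] top [np.float64(477.8), np.float64(100.9)] scene [np.float64(476.4), np.float64(98.3)] 51.7
lid_square_large_mid [np.float64(468.1), np.float64(-132.0), np.float64(-19.8)] top [np.float64(465.7), np.float64(-131.4), np.float64(-18.7)] scene [np.float64(471.0), np.float64(-131.2), np.float64(-20.9)] 52.9
lid_round_medium_mid [np.float64(479.9), np.float64(102.4)] top [np.float64(481.8), np.float64(101.7)] scene [np.float64(479.4), np.float64(102.6)] 53.2
lid_square_small_mid [np.float64(469.5), np.float64(-135.1), np.float64(-24.0)] top [np.float64(469.7), np.float64(-135.2), np.float64(-24.0)] scene [np.float64(467.0), np.float64(-135.3), np.float64(-23.6)] 53.0
lid_round_small_mid [np.float64(466.2), np.float64(-137.6)] top [np.float64(466.2), np.float64(-137.6)] scene [np.float64(466.1), np.float64(-135.3)] 52.8
```

View pics/ft.png

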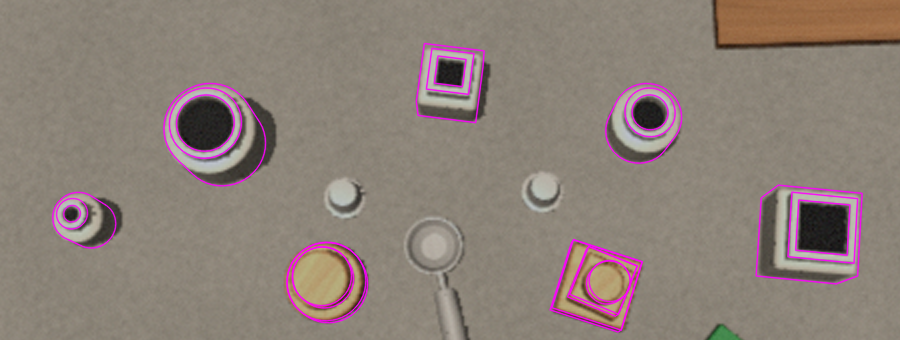

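View pics/fs.png

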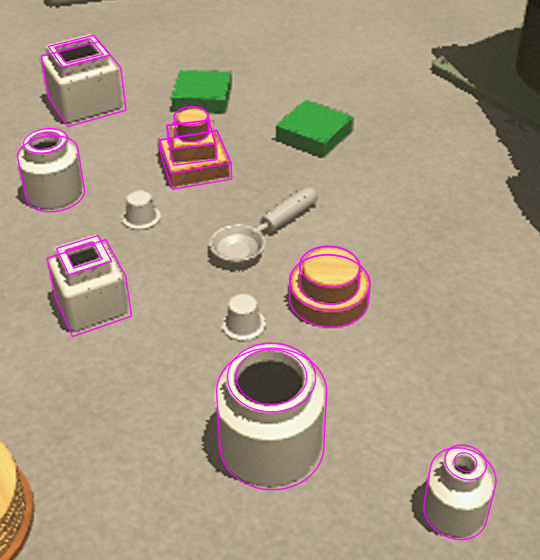

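Emit:
{"op": "send_rows", "data": {"series": [-1, 36, -28, 0, 0, 0, 0, -1, 36, -28, 0, 0, 0, 0, -1, 36, -28, 0, 0, 0, 0, -1, 36, -28, 0, 0, 0, 0, -1, 36, -28, 0, 0, 0, 0, -1, 36, -28, 0, 0, 0, 0, -1, 36, -28, 0, 0, 0, 0, -1, 36, -28, 0, 0, 0, 0, -1, 36, -28, 0, 0, 0, 0, -1, 0, 0, 0, 0, 0, 0, -1, 0, 0, 0, 0, 0, 0]}}

```text
time_s: 2.72
tool_pos: [0.5169, 0.2899, 0.2312]
eef_rot: [[-0.942, 0.336, -0.001], [0.336, 0.942, 0.0], [0.001, 0.0, -1.0]]
force: [-0.3, 0.6, -0.2]
grip_width: 0.0853
```

```bash
cat >> h.py <<'E'
def wristpr():
    s=r.sense(); im=r.read_camera('wrist'); ci=r.camera_info('wrist')
    R=np.array(s['eef_rot']);t=np.array(s['tool_pos']);Mt=np.array(ci['mount'])
    Rc=R@Mt[:3,:3]; tc=R@Mt[:3,3]+t
    def pr(X):
        P=(X-tc)@Rc; rho=np.linalg.norm(P[:,:2],axis=1)+1e-12; th=np.arctan2(rho,P[:,2])
        return np.c_[ci['fx']*th*P[:,0]/rho+ci['cx'],ci['fy']*th*P[:,1]/rho+ci['cy']]
    return s,im,pr
E
cat > look.py <<'E'
import sys,json
from h import *
tag=sys.argv[1]; names=[a for a in sys.argv[2:] if '=' not in a]; opt=dict(a.split('=') for a in sys.argv[2:] if '=' in a)
D=json.load(open('fit0.json'))
s,im,pr=wristpr(); G=grads(im)
print('t',s['time_s'],np.round(np.array(s['tool_pos'])*1e3,1),'yaw',round(np.degrees(np.arctan2(s['eef_rot'][1][1],s['eef_rot'][0][1])),2),'tiltz',np.round(np.array(s['eef_rot'])[:,2],4),'F',np.round(s['force'],1),'w',round(s['grip_width']*1e3,1))
v=im[:,:,::-1].copy()
for n in names:
    p0=D[n]; p,sc=fit([(G,pr)],n,p0[0],p0[1],rng=float(opt.get('rng',.007)),wts=(1,1,.3) if n.startswith('jar') else (1,1,1))
    print(n,np.round(p[:2]*1e3,1),np.round(np.degrees(p[2:]),1),round(sc,1),'was',np.round(np.array(p0[:2])*1e3,1))
    draw(v,[outlines(pr,n,*p[:2],p[2] if len(p)>2 else 0)])
    D[n]=list(p)
if 'save' in opt: json.dump(D,open(opt['save'],'w'))
cv2.imwrite(f'pics/{tag}.png',v)
E
python3 look.py w1 jar_round_small jar_round_large
```

```text
t 2.725 [516.9 289.9 231.2] yaw 70.37 tiltz [-5.e-04  3.e-04 -1.e+00] F [-0.3  0.6 -0.2] w 85.3
jar_round_small [537.5 310.6] [] 32.1 was [537.1 310.2]
jar_round_large [607.1 194.8] [] 30.3 was [606.6 193.7]
```

View pics/w1.png

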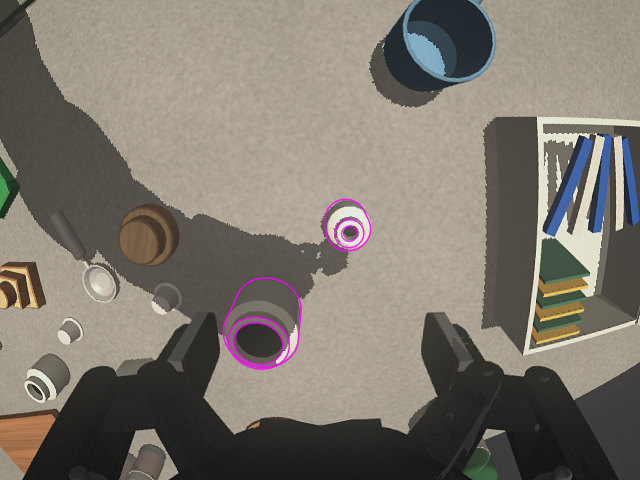

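The overlay matches the small jar at (349,230) and the large round jar at (260,340), and it agrees with the fixed cameras to about 1 mm.

Emit:
{"op": "send_rows", "data": {"series": [-1, 5, -44, 0, 0, 0, 0, -1, 5, -44, 0, 0, 0, 0, -1, 5, -44, 0, 0, 0, 0, -1, 5, -44, 0, 0, 0, 0, -1, 5, -44, 0, 0, 0, 0, -1, 0, 0, 0, 0, 0, 0, -1, 0, 0, 0, 0, 0, 0]}}

```text
time_s: 3.65
tool_pos: [0.542, 0.0708, 0.2314]
eef_rot: [[-0.942, 0.335, 0.0], [0.335, 0.942, 0.001], [0.0, 0.001, -1.0]]
force: [0.3, 0.7, 0.5]
grip_width: 0.0854
```

```bash
python3 look.py w2 jar_round_large jar_square_small lid_round_large_mid lid_round_medium_mid
```

```text
t 3.65 [542.   70.8 231.4] yaw 70.44 tiltz [ 0.e+00  6.e-04 -1.e+00] F [0.3 0.7 0.5] w 85.4
jar_round_large [606.7 195.6] [] 32.6 was [606.6 193.7]
jar_square_small [648.6 -11. ] [-7.8] 30.3 was [649.1 -11. ]
lid_round_large_mid [478.7 103.1] [] 30.0 was [477.8 100.9]
lid_round_medium_mid [479.7 103.3] [] 28.6 was [479.9 102.4]
```

View pics/w2.png

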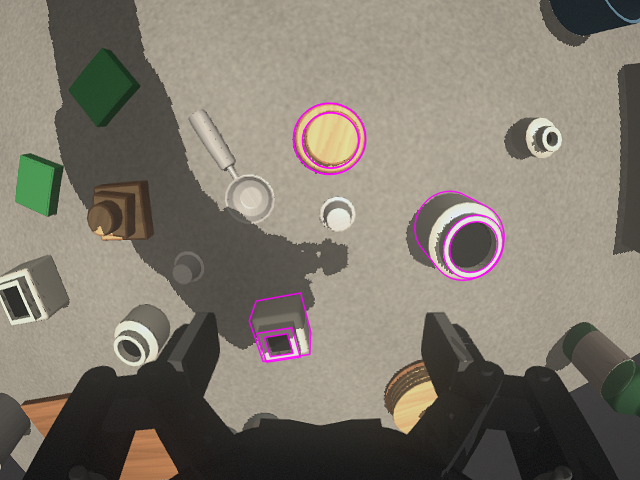

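Emit:
{"op": "send_rows", "data": {"series": [-1, 0, -50, 0, 0, 0, 0, -1, 0, -50, 0, 0, 0, 0, -1, 0, -50, 0, 0, 0, 0, -1, 0, -50, 0, 0, 0, 0, -1, 0, -50, 0, 0, 0, 0, -1, 0, -20, 0, 0, 0, 0, -1, 0, 0, 0, 0, 0, 0, -1, 0, 0, 0, 0, 0, 0]}}

```text
time_s: 4.7
tool_pos: [0.5427, -0.1985, 0.2313]
eef_rot: [[-0.943, 0.334, 0.0], [0.334, 0.943, 0.001], [0.0, 0.001, -1.0]]
force: [0.4, 1.0, -0.2]
grip_width: 0.0855
```

```bash
python3 look.py w3 jar_round_medium jar_square_large jar_square_small lid_square_large_mid lid_square_small_mid lid_round_small_mid
```

```text
t 4.7 [ 542.7 -198.5  231.3] yaw 70.49 tiltz [ 1.e-04  8.e-04 -1.e+00] F [ 0.4  1.  -0.2] w 85.5
jar_round_medium [ 606.8 -175.8] [] 31.4 was [ 606.9 -177.4]
jar_square_large [ 504.9 -313.5] [-6.9] 28.2 was [ 504.1 -313.1]
jar_square_small [649.4  -9.5] [-8.9] 33.1 was [649.1 -11. ]
lid_square_large_mid [ 467.8 -134.7] [-18.6] 29.6 was [ 468.1 -132. ]
lid_square_small_mid [ 465.7 -132.5] [-26.3] 28.2 was [ 469.5 -135.1]
lid_round_small_mid [ 466.3 -135.5] [] 29.0 was [ 466.2 -137.6]
```

View pics/w3.png

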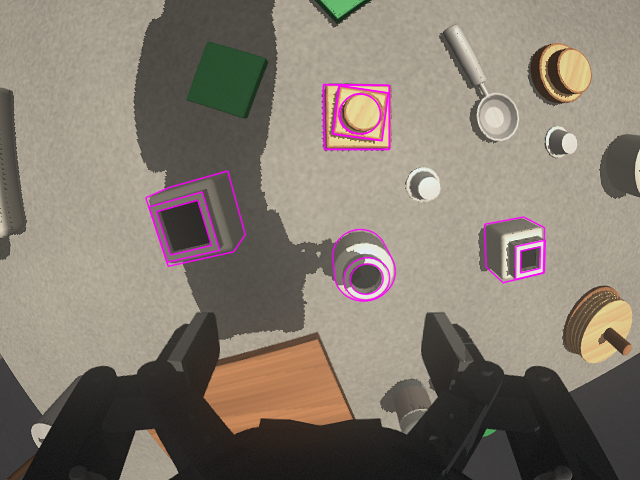

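Emit:
{"op": "send_rows", "data": {"series": [-1, -26, 21, -20, 0, 0, 0, -1, -26, 21, -20, 0, 0, 0, -1, -25, 21, -20, 0, 0, 0, -1, 0, 0, 0, 0, 0, 0, -1, 0, 0, 0, 0, 0, 0]}}

```text
time_s: 5.38
tool_pos: [0.466, -0.137, 0.1717]
eef_rot: [[-0.942, 0.335, 0.001], [0.335, 0.942, -0.0], [-0.001, 0.0, -1.0]]
force: [0.6, -0.9, 0.1]
grip_width: 0.0851
```

```bash
python3 look.py w4 lid_square_large_mid lid_square_small_mid lid_round_small_mid
```

```text
t 5.375 [ 466.  -137.   171.7] yaw 70.42 tiltz [ 9.e-04 -3.e-04 -1.e+00] F [ 0.6 -0.9  0.1] w 85.1
lid_square_large_mid [ 466.4 -131.8] [-17.1] 26.4 was [ 468.1 -132. ]
lid_square_small_mid [ 463.  -135.3] [-32.1] 27.0 was [ 469.5 -135.1]
lid_round_small_mid [ 467.1 -130.1] [] 27.9 was [ 466.2 -137.6]
```

View pics/w4.png

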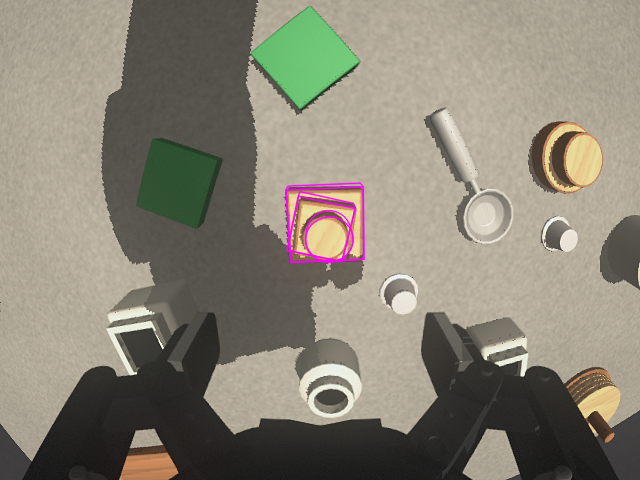

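Run:
```python
from h import *
s,im,pr=wristpr(); v=cv2.resize(im[165:285,265:385,::-1],None,fx=5,fy=5,interpolation=cv2.INTER_CUBIC)
cv2.imwrite('pics/z4.png',v)
```

```text
(no output)
```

View pics/z4.png

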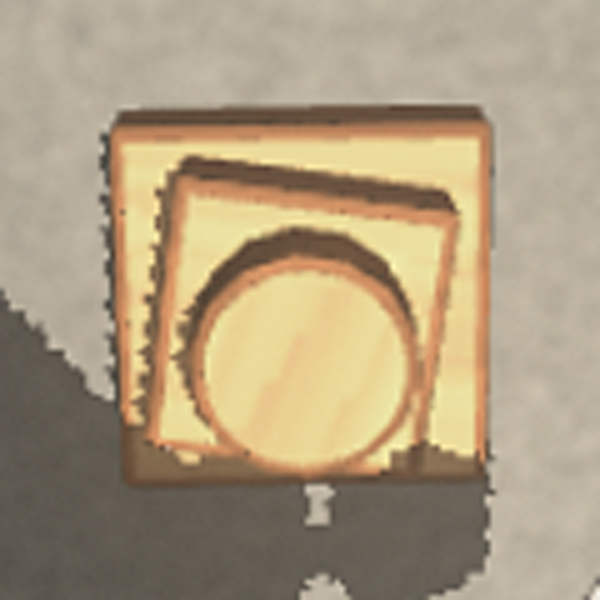

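```bash
cat >> h.py <<'E'
def wunproj(uv,z,s=None):
    s=s or r.sense(); ci=r.camera_info('wrist'); R=np.array(s['eef_rot']);t=np.array(s['tool_pos']);Mt=np.array(ci['mount'])
    Rc=R@Mt[:3,:3]; tc=R@Mt[:3,3]+t
    q=(np.array(uv,float)-[ci['cx'],ci['cy']])/ci['fx'];th=np.linalg.norm(q,axis=1,keepdims=True)
    d=np.c_[q/th*np.sin(th),np.cos(th)]@Rc.T
    return tc+d*((z-tc[2])/d[:,2])[:,None]
E
python3 - <<'E'
from h import *
f=lambda L,z:(wunproj([(265+(x-2)/5,165+(y-2)/5) for x,y in L],z)*1e3).round(1)
def show(n,L,z):
    P=f(L,z)[:,:2];e=np.roll(P,-1,0)-P;print(n,P.tolist(),'mean',P.mean(0).round(1),'len',np.linalg.norm(e,axis=1).round(1),'ang',(np.degrees(np.arctan2(e[:,1],e[:,0]))%90-90).round(1))
show('large',[(112,122),(492,122),(488,478),(125,482)],.02)
show('small',[(180,178),(460,208),(425,472),(148,442)],.04)
print(f([(305,365)],.06),f([(195,365),(416,365)],.06))
E
```

```text
large [[427.6, -151.4], [448.1, -93.8], [505.9, -113.1], [485.8, -171.4]] mean [ 466.8 -132.4] len [61.1 60.9 61.7 61.5] ang [-19.6 -18.5 -19.  -19. ]
small [[436.6, -142.0], [455.1, -103.7], [493.7, -122.0], [474.3, -161.4]] mean [ 464.9 -132.3] len [42.5 42.7 43.9 42.4] ang [-25.8 -25.4 -26.2 -27.2]
[[ 464.9 -132.3   60. ]] [[ 459.6 -147.1   60. ]
 [ 470.2 -117.3   60. ]]
```

The close view settles the square stack. The large square is at (466.8,-132.4) and -19°, the small square at (465,-132.3) and -26°, and the small round at (465,-132.3). I'll grasp the small round first.

Emit:
{"op": "send_rows", "data": {"series": [-1, -1, 5, -40, 0, 0, 0, -1, 0, 0, -40, 0, 0, 0, -1, 0, 0, -30, 0, 0, 0, -1, 0, 0, -19, 0, 0, 0, -1, 0, 0, 0, 0, 0, 0, 1, 0, 0, 0, 0, 0, 0, 1, 0, 0, 0, 0, 0, 0, 1, 0, 0, 0, 0, 0, 0, 1, 0, 0, 0, 0, 0, 0, 1, 0, 0, 0, 0, 0, 0, 1, 0, 0, 0, 0, 0, 0]}}

```text
time_s: 6.85
tool_pos: [0.4646, -0.1326, 0.0431]
eef_rot: [[-0.942, 0.336, 0.001], [0.336, 0.942, -0.0], [-0.001, -0.0, -1.0]]
force: [-2.6, 0.4, 16.0]
grip_width: 0.0316
```

```bash
python3 look.py w5
```

```text
t 6.85 [ 464.6 -132.6   43.1] yaw 70.35 tiltz [ 1.1e-03 -5.0e-04 -1.0e+00] F [-2.6  0.4 16. ] w 31.6
```

View pics/w5.png

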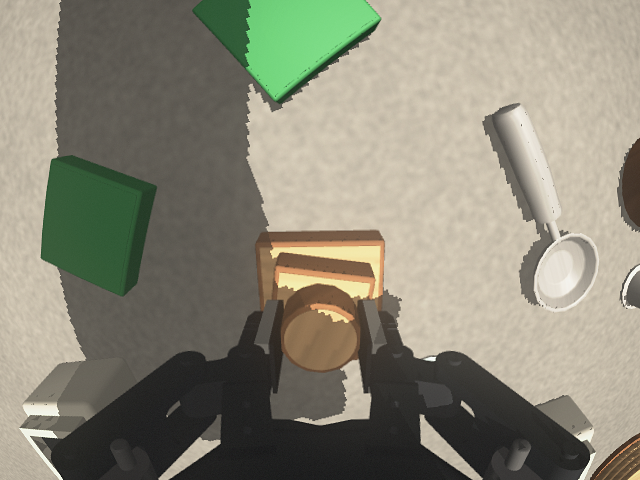

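Emit:
{"op": "send_rows", "data": {"series": [1, 0, 0, 5, 0, 0, 0, 1, 0, 0, 15, 0, 0, 0, 1, 0, 0, 50, 0, 0, 0, 1, 0, 0, 50, 0, 0, 0, 1, 0, 0, 0, 0, 0, 0]}}

```text
time_s: 7.52
tool_pos: [0.4654, -0.1329, 0.166]
eef_rot: [[-0.942, 0.336, 0.006], [0.336, 0.942, -0.001], [-0.006, 0.0, -1.0]]
force: [-0.5, 0.1, -0.9]
grip_width: 0.0317
```

```bash
python3 look.py w6
```

```text
t 7.525 [ 465.4 -132.9  166. ] yaw 70.34 tiltz [ 0.0055 -0.0015 -1.    ] F [-0.5  0.1 -0.9] w 31.7
```

View pics/w6.png

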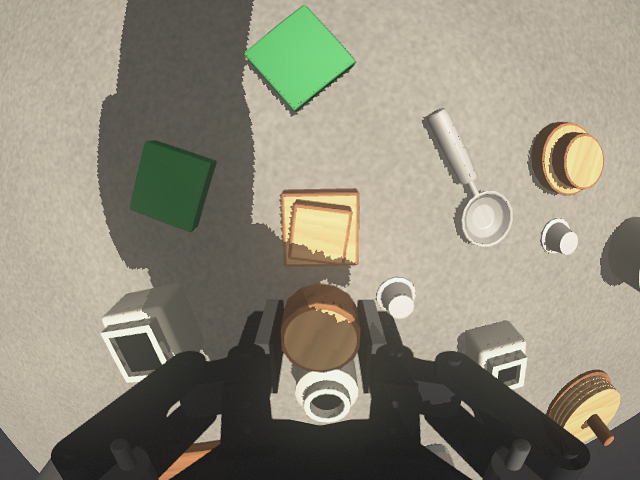

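```bash
cat > held.py <<'E'
import sys
from h import *
n,tag,z0=sys.argv[1:4]  # z0: lid bottom minus TCP z, mm
s,im,pr=wristpr();tp=np.array(s['tool_pos']);R=np.array(s['eef_rot'])
dz=tp[2]+float(z0)/1e3-M[n][1][0][0]
c=tp+R[:,2]*0
yaw0=np.arctan2(R[1,1],R[0,1]); yaw0=(yaw0+PI/4)%(PI/2)-PI/4
p,sc=fit([(grads(im),pr)],n,c[0],c[1],yaw=yaw0,dz=dz,rng=.007)
d=R.T@np.r_[p[:2]-c[:2],0]
print('tcp',(tp*1e3).round(1),'lid-tcp world',((p[:2]-c[:2])*1e3).round(1),'tool',(d*1e3).round(1),'yaw',np.degrees(p[2:]).round(1),'jaw',round(np.degrees(yaw0),1),round(sc,1),'w',s['grip_width'])
v=im[:,:,::-1].copy();draw(v,[outlines(pr,n,*p[:2],p[2] if len(p)>2 else 0,dz)],1)
cv2.imwrite(f'pics/{tag}.png',cv2.resize(v[220:440,170:470],None,fx=2.5,fy=2.5))
E
python3 held.py lid_round_small_mid h1 -3
```

```text
tcp [ 464.7 -132.7  164.2] lid-tcp world [1.  0.6] tool [-0.8  0.9  0. ] yaw [] jaw -19.7 19.8 w 0.0316846904594087
```

View pics/h1.png

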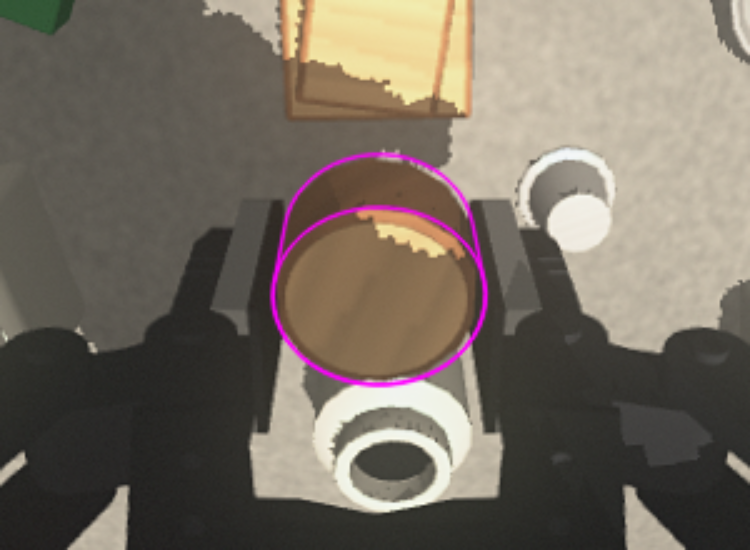

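Emit:
{"op": "send_rows", "data": {"series": [1, 7, 44, 0, 0, 0, 0, 1, 7, 44, 0, 0, 0, 0, 1, 7, 44, 0, 0, 0, 0, 1, 7, 44, 0, 0, 0, 0, 1, 7, 44, 0, 0, 0, 0, 1, 7, 44, 0, 0, 0, 0, 1, 7, 44, 0, 0, 0, 0, 1, 7, 44, 0, 0, 0, 0, 1, 7, 44, 0, 0, 0, 0, 1, 8, 47, 0, 0, 0, 0, 1, 0, 0, -40, 0, 0, 0, 1, 0, 0, -40, 0, 0, 0, 1, 0, 0, 0, 0, 0, 0, 1, 0, 0, 0, 0, 0, 0]}}

```text
time_s: 9.38
tool_pos: [0.5356, 0.3106, 0.0833]
eef_rot: [[-0.942, 0.336, 0.001], [0.336, 0.942, 0.0], [-0.001, 0.0, -1.0]]
force: [0.4, -0.5, 0.6]
grip_width: 0.0313
```

```bash
python3 look.py w7 jar_round_small rng=.004
```

```text
t 9.375 [535.6 310.6  83.3] yaw 70.35 tiltz [ 6.e-04  2.e-04 -1.e+00] F [ 0.4 -0.5  0.6] w 31.3
jar_round_small [537.5 312.7] [] 19.5 was [537.1 310.2]
```

View pics/w7.png

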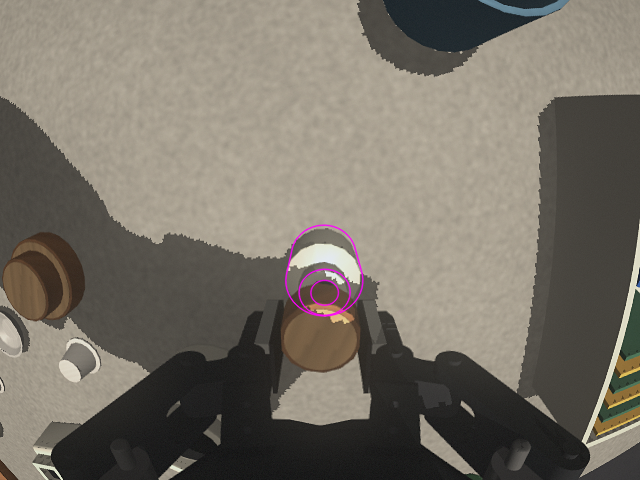

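Emit:
{"op": "send_rows", "data": {"series": [1, 1.5, 0, -12, 0, 0, 0, 1, 0, 0, -8, 0, 0, 0, 1, 0, 0, -3, 0, 0, 0, 1, 0, 0, -1, 0, 0, 0, 1, 0, 0, 0, 0, 0, 0, 1, 0, 0, 0, 0, 0, 0]}}

```text
time_s: 10.18
tool_pos: [0.5368, 0.3106, 0.0584]
eef_rot: [[-0.942, 0.336, 0.0], [0.336, 0.942, 0.0], [-0.0, 0.0, -1.0]]
force: [-0.1, -0.0, 0.7]
grip_width: 0.0315
```

Run:
```python
from h import *
s=r.sense();print(np.array(s['tool_pos'])*1e3,s['force'])
im=r.read_camera('scene');cv2.imwrite('pics/s8.png',cv2.resize(im[340:460,340:500,::-1],None,fx=5,fy=5,interpolation=cv2.INTER_CUBIC))
```

```text
[536.81161428 310.57158121  58.40649094] [-0.14027465 -0.03903494  0.70643604]
```

View pics/s8.png

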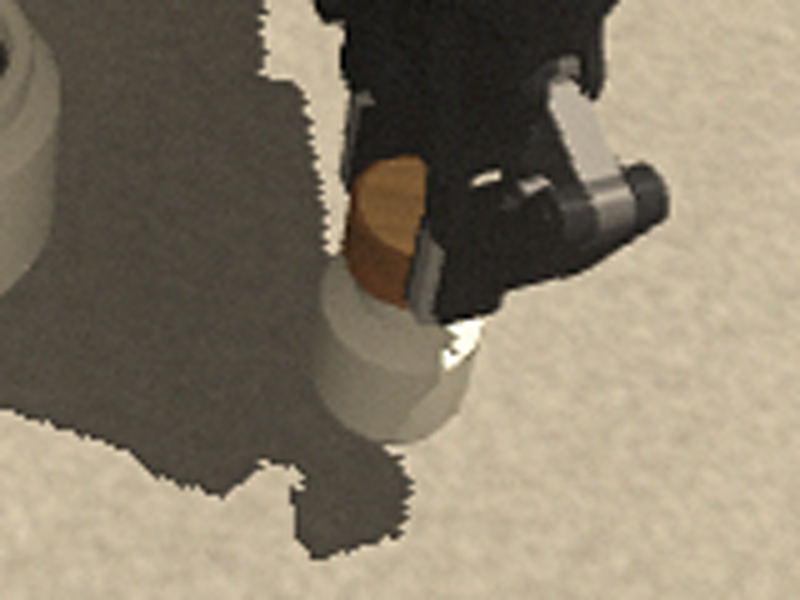

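Emit:
{"op": "send_rows", "data": {"series": [1, 0, 0, -1, 0, 0, 0, 1, 0, 0, 0, 0, 0, 0]}}

```text
time_s: 10.48
tool_pos: [0.537, 0.3107, 0.0582]
eef_rot: [[-0.942, 0.336, 0.001], [0.336, 0.942, 0.0], [-0.001, 0.001, -1.0]]
force: [-3.9, -1.8, 15.2]
grip_width: 0.0315
```

Contact came at 58.2 mm, against a prediction of 58.1 mm. Releasing.

Emit:
{"op": "send_rows", "data": {"series": [1, 0, 0, 0.5, 0, 0, 0, -1, 0, 0, 0, 0, 0, 0, -1, 0, 0, 0, 0, 0, 0, -1, 0, 0, 0, 0, 0, 0, -1, 0, 0, 0, 0, 0, 0, -1, 0, 0, 30, 0, 0, 0, -1, 0, 0, 50, 0, 0, 0, -1, -7, -45, 40, 0, 0, 0, -1, 0, 0, 0, 0, 0, 0]}}

```text
time_s: 11.6
tool_pos: [0.5311, 0.263, 0.1808]
eef_rot: [[-0.941, 0.339, 0.004], [0.339, 0.941, 0.0], [-0.004, 0.002, -1.0]]
force: [-0.9, -0.1, -0.6]
grip_width: 0.0852
```

```bash
python3 look.py w9
```

```text
t 11.6 [531.1 263.  180.8] yaw 70.17 tiltz [ 4.1e-03  4.0e-04 -1.0e+00] F [-0.9 -0.1 -0.6] w 85.2
```

View pics/w9.png

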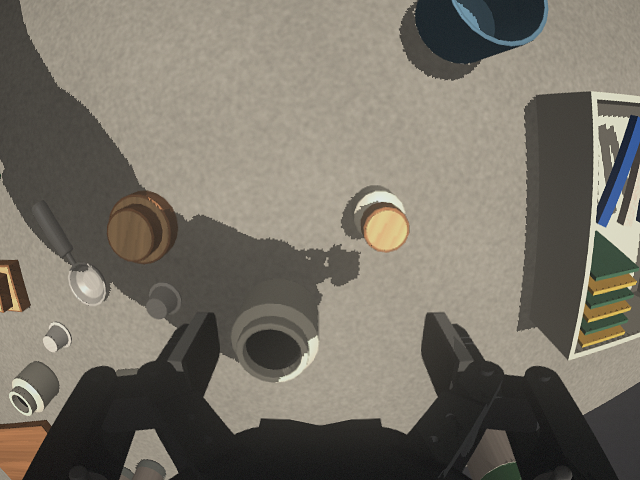

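The small round lid sits on its jar at pixel (386,229). Next is the round stack.

Emit:
{"op": "send_rows", "data": {"series": [-1, -13, -40, -3, 0, 0, 0, -1, -13, -40, -3, 0, 0, 0, -1, -13, -40, -3, 0, 0, 0, -1, -13, -40, -2, 0, 0, 0, -1, 0, 0, 0, 0, 0, 0, -1, 0, 0, 0, 0, 0, 0]}}

```text
time_s: 12.4
tool_pos: [0.4779, 0.1065, 0.1663]
eef_rot: [[-0.942, 0.335, -0.001], [0.335, 0.942, 0.0], [0.001, 0.0, -1.0]]
force: [0.2, -0.4, -0.4]
grip_width: 0.0852
```

```bash
python3 look.py w10 lid_round_medium_mid lid_round_large_mid
python3 - <<'E'
import cv2
im=cv2.imread('pics/w10.png');cv2.imwrite('pics/z10.png',cv2.resize(im[160:300,250:410],None,fx=4,fy=4,interpolation=cv2.INTER_CUBIC))
E
```

```text
t 12.4 [477.9 106.5 166.3] yaw 70.41 tiltz [-5.e-04  4.e-04 -1.e+00] F [ 0.2 -0.4 -0.4] w 85.2
lid_round_medium_mid [476.6 106.1] [] 26.6 was [479.9 102.4]
lid_round_large_mid [477.8 104.1] [] 25.4 was [477.8 100.9]
```

View pics/z10.png

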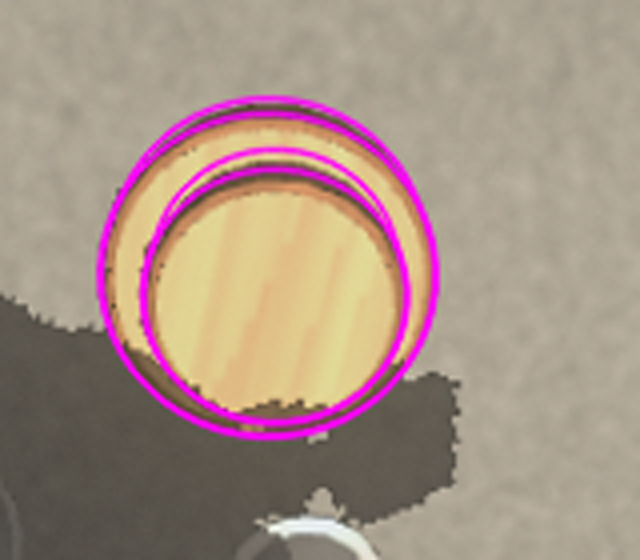

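Run:
```python
from h import *
f=lambda L,z:(wunproj([(250+(x-1.5)/4,160+(y-1.5)/4) for x,y in L],z)*1e3).round(1)[:,:2]
P=f([(151,300),(405,300),(278,178)],.04);print(P,np.linalg.norm(P[0]-P[1]))
c=(P[0]+P[1])/2;print(c,np.linalg.norm(P[2]-c))
R=f([(278,178)],.04)[0]
# circle of r 25 through 3 pts
A=f([(151,300),(405,300),(278,178),(180,215),(375,215)],.04)
from scipy.optimize import least_squares
o=least_squares(lambda q:np.linalg.norm(A-q,axis=1)-25,c);print(o.x,o.fun)
A=f([(105,275),(435,275),(270,118)],.02)
o=least_squares(lambda q:np.linalg.norm(A-q,axis=1)-34,c);print(o.x,o.fun)
```

```text
[[469.   84.2]
 [485.1 129.5]
 [454.9 114.8]] 48.07598152924182
[477.05 106.85] 23.533486779480885
[478.11342611 106.43796808] [-0.96706926 -0.90291447 -0.32639609  0.3415006   0.25444591]
[478.9633402  104.40201364] [-0.50317076 -0.50334031  0.0626111 ]
```

Emit:
{"op": "send_rows", "data": {"series": [-1, 0, 0, -50, 0, 0, 0, -1, 0, 0, -45, 0, 0, 0, -1, 0, 0, -30, 0, 0, 0, -1, 0, 0, -20, 0, 0, 0, -1, 0, 0, 0, 0, 0, 0, 1, 0, 0, 0, 0, 0, 0, 1, 0, 0, 0, 0, 0, 0, 1, 0, 0, 0, 0, 0, 0, 1, 0, 0, 0, 0, 0, 0, 1, 0, 0, 0, 0, 0, 0, 1, 0, 0, 5, 0, 0, 0]}}

```text
time_s: 13.82
tool_pos: [0.4779, 0.1056, 0.0273]
eef_rot: [[-0.942, 0.336, 0.001], [0.336, 0.942, 0.0], [-0.0, 0.0, -1.0]]
force: [0.3, -0.7, -0.2]
grip_width: 0.0474
```

Emit:
{"op": "send_rows", "data": {"series": [1, 0, 0, 20, 0, 0, 0, 1, 0, 0, 50, 0, 0, 0, 1, 0, 0, 50, 0, 0, 0, 1, 18, -40, 10, 0, 0, 0, 1, 18, -40, 0, 0, 0, 0, 1, 18, -40, 0, 0, 0, 0, 1, 18, -40, 0, 0, 0, 0, 1, 18, -40, 0, 0, 0, 0, 1, 18, -40, 0, 0, 0, 0, 1, 18, -40, 0, 0, 0, 0, 1, 3, -2, -30, 0, 0, 0, 1, 0, 0, -15, 0, 0, 0, 1, 0, 0, 0, 0, 0, 0, 1, 0, 0, 0, 0, 0, 0]}}

```text
time_s: 15.58
tool_pos: [0.6071, -0.1761, 0.1129]
eef_rot: [[-0.942, 0.336, 0.001], [0.336, 0.942, -0.0], [-0.001, 0.0, -1.0]]
force: [-0.4, -0.4, -0.4]
grip_width: 0.0474
```

```bash
python3 held.py lid_round_medium_mid h2 -2; python3 look.py w11 jar_round_medium rng=.004
```

```text
tcp [ 607.1 -176.1  112.9] lid-tcp world [-0.2  0.7] tool [ 0.4  0.6 -0. ] yaw [] jaw -19.6 20.8 w 0.047427842123071544
t 15.625 [ 607.2 -176.2  112.9] yaw 70.39 tiltz [ 1.3e-03 -4.0e-04 -1.0e+00] F [-0.2  0.1  0.5] w 47.8
jar_round_medium [ 607.1 -176.5] [] 18.8 was [ 606.9 -177.4]
```

View pics/h2.png

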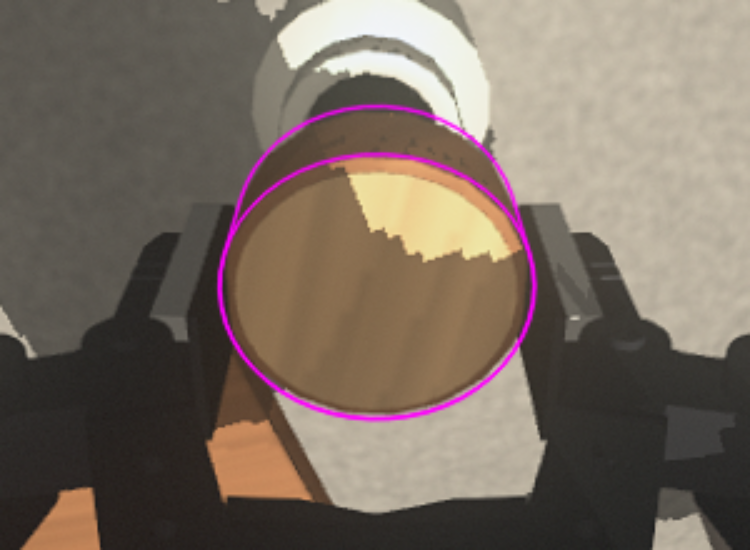

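View pics/w11.png

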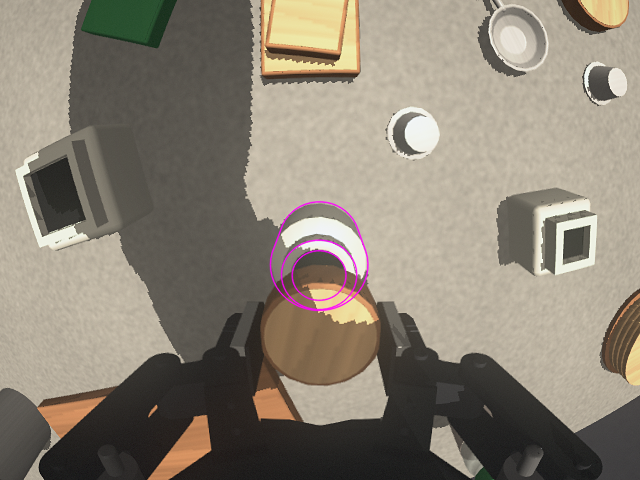

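Emit:
{"op": "send_rows", "data": {"series": [1, 0, -0.5, -25, 0, 0, 0, 1, 0, 0, -15, 0, 0, 0, 1, 0, 0, -4, 0, 0, 0, 1, 0, 0, 0, 0, 0, 0, 1, 0, 0, -0.7, 0, 0, 0, 1, 0, 0, 0, 0, 0, 0]}}

```text
time_s: 16.42
tool_pos: [0.6071, -0.177, 0.068]
eef_rot: [[-0.942, 0.336, 0.001], [0.336, 0.942, -0.0], [-0.001, -0.0, -1.0]]
force: [-1.7, 1.6, 9.6]
grip_width: 0.0473
```

Emit:
{"op": "send_rows", "data": {"series": [1, 0, 0, -0.7, 0, 0, 0, 1, 0, 0, 0, 0, 0, 0]}}

```text
time_s: 16.68
tool_pos: [0.6072, -0.1771, 0.0679]
eef_rot: [[-0.942, 0.336, 0.001], [0.336, 0.942, -0.001], [-0.002, -0.0, -1.0]]
force: [-4.5, 1.9, 20.0]
grip_width: 0.0477
```

Emit:
{"op": "send_rows", "data": {"series": [1, 0, 0, 1, 0, 0, 0, -1, 0, 0, 0, 0, 0, 0, -1, 0, 0, 0, 0, 0, 0, -1, 0, 0, 0, 0, 0, 0, -1, 0, 0, 0, 0, 0, 0, -1, 0, 0, 30, 0, 0, 0, -1, 0, 0, 50, 0, 0, 0, -1, -48, 15, 20, 0, 0, 0, -1, -47, 15, 0, 0, 0, 0, -1, -47, 15, 0, 0, 0, -6.4, -1, 0, 0, 0, 0, 0, 0, -1, 0, 0, 0, 0, 0, 0]}}

```text
time_s: 18.18
tool_pos: [0.4655, -0.1321, 0.1676]
eef_rot: [[-0.899, 0.438, 0.001], [0.438, 0.899, -0.0], [-0.001, 0.0, -1.0]]
force: [-0.3, -0.8, -0.6]
grip_width: 0.0852
```

```bash
python3 look.py w12
python3 - <<'E'
import cv2
im=cv2.imread('pics/w12.png');cv2.imwrite('pics/z12.png',cv2.resize(im[150:310,240:440],None,fx=4,fy=4,interpolation=cv2.INTER_CUBIC))
E
```

```text
t 18.175 [ 465.5 -132.1  167.6] yaw 63.99 tiltz [ 1.1e-03 -3.0e-04 -1.0e+00] F [-0.3 -0.8 -0.6] w 85.2
```

View pics/w12.png

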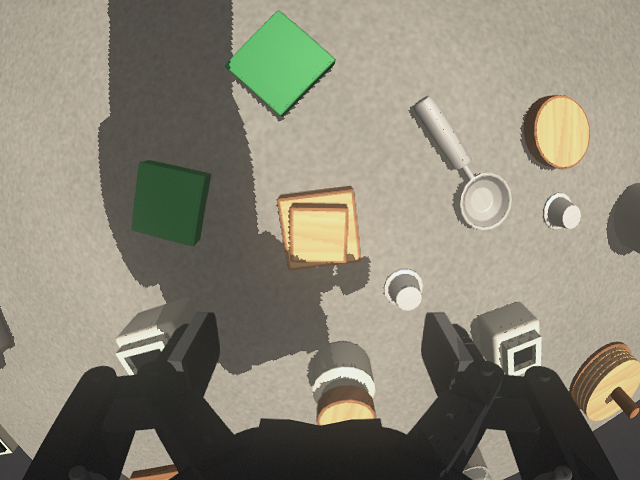

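View pics/z12.png

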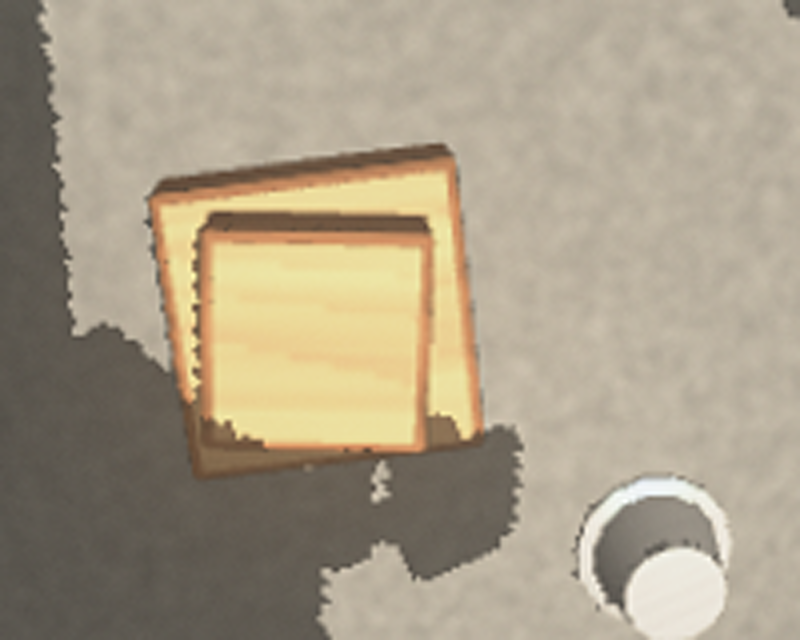

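Run:
```python
from h import *
f=lambda L,z:(wunproj([(240+(x-1.5)/4,150+(y-1.5)/4) for x,y in L],z)*1e3).round(1)
def show(n,L,z):
    P=f(L,z)[:,:2];e=np.roll(P,-1,0)-P;print(n,'mean',P.mean(0).round(1),'len',np.linalg.norm(e,axis=1).round(1),'ang',(np.degrees(np.arctan2(e[:,1],e[:,0]))%90-90).round(1))
show('large',[(151,195),(455,155),(483,435),(196,477)],.02)
show('small',[(202,230),(432,236),(425,452),(205,448)],.04)
```

```text
large mean [ 466.8 -132.2] len [60.9 59.3 60.8 60.7] ang [-18.4 -19.  -17.1 -18.9]
small mean [ 465.7 -132.8] len [42.8 42.9 42.8 43.2] ang [-27.5 -26.6 -27.1 -26.5]
```

Emit:
{"op": "send_rows", "data": {"series": [-1, 0, -0.5, -50, 0, 0, -0.8, -1, 0, 0, -45, 0, 0, 0, -1, 0, 0, -30, 0, 0, 0, -1, 0, 0, -20.6, 0, 0, 0, -1, 0, 0, 0, 0, 0, 0, 1, 0, 0, 0, 0, 0, 0, 1, 0, 0, 0, 0, 0, 0, 1, 0, 0, 0, 0, 0, 0, 1, 0, 0, 0, 0, 0, 0, 1, 0, 0, 0, 0, 0, 0, 1, 0, 0, 0, 0, 0, 0]}}

```text
time_s: 19.6
tool_pos: [0.4652, -0.1327, 0.0227]
eef_rot: [[-0.892, 0.452, 0.001], [0.452, 0.892, -0.001], [-0.001, 0.0, -1.0]]
force: [-1.4, 0.7, 14.1]
grip_width: 0.0425
```

Emit:
{"op": "send_rows", "data": {"series": [1, 0, 0, 5, 0, 0, 0, 1, 0, 0, 30, 0, 0, 0, 1, 0, 0, 50, 0, 0, 0, 1, 0, 0, 40, 0, 0, 9, 1, 37, 24, 0, 0, 0, 9.3, 1, 37, 24, 0, 0, 0, 0, 1, 37, 24, 0, 0, 0, 0, 1, 37, 25, 0, 0, 0, 0, 1, 36, 25, -30, 0, 0, 0, 1, 0, 0, 0, 0, 0, 0, 1, 0, 0, 0, 0, 0, 0]}}

```text
time_s: 20.98
tool_pos: [0.6485, -0.0109, 0.1172]
eef_rot: [[-0.989, 0.149, -0.0], [0.149, 0.989, -0.001], [0.0, -0.001, -1.0]]
force: [0.2, -0.1, -0.8]
grip_width: 0.0428
```

```bash
python3 held.py lid_square_small_mid h3 -2.7; python3 look.py w13 jar_square_small rng=.004
```

```text
tcp [648.5 -10.9 117.2] lid-tcp world [1.2 0.5] tool [-1.1  0.6 -0. ] yaw [-8.6] jaw -8.6 25.8 w 0.04282400744482078
t 21.025 [648.6 -11.3 117.6] yaw 81.42 tiltz [ 5.e-04 -6.e-04 -1.e+00] F [-1.   0.5  0. ] w 42.6
jar_square_small [649.2 -10. ] [-8.2] 23.4 was [649.1 -11. ]
```

View pics/h3.png

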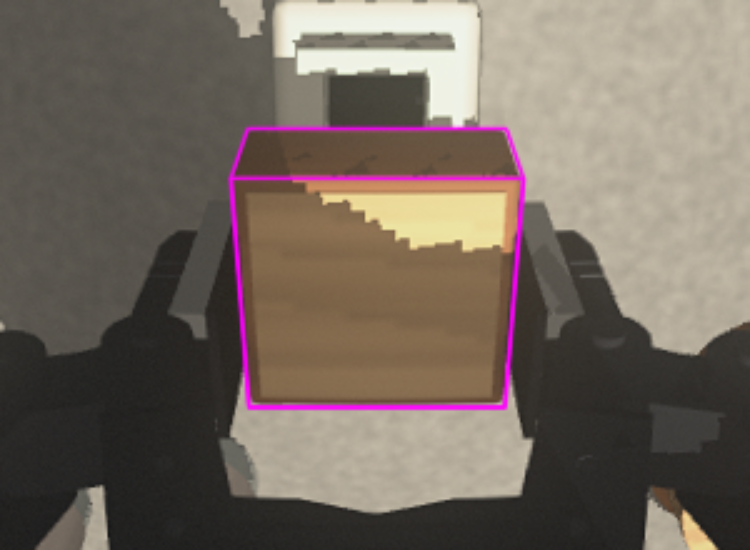

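View pics/w13.png

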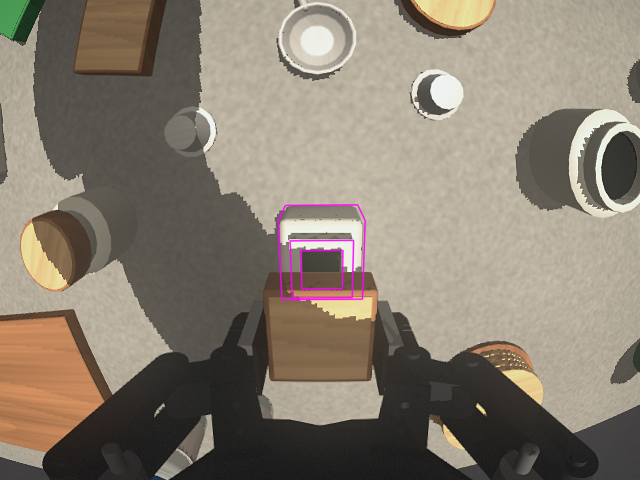

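Emit:
{"op": "send_rows", "data": {"series": [1, 0, 0, -30, 0, 0, 0, 1, 0, 0, -17, 0, 0, 0, 1, 0, 0, -5, 0, 0, 0, 1, 0, 0, -1, 0, 0, 0, 1, 0, 0, 0, 0, 0, 0, 1, 0, 0, -0.7, 0, 0, 0, 1, 0, 0, 0, 0, 0, 0]}}

```text
time_s: 21.95
tool_pos: [0.6488, -0.0105, 0.0633]
eef_rot: [[-0.989, 0.149, 0.0], [0.149, 0.989, -0.0], [-0.0, -0.0, -1.0]]
force: [-0.2, 0.1, 0.3]
grip_width: 0.0426
```

Emit:
{"op": "send_rows", "data": {"series": [1, 0, 0, -0.7, 0, 0, 0, 1, 0, 0, 0, 0, 0, 0]}}

```text
time_s: 22.2
tool_pos: [0.6489, -0.0104, 0.0628]
eef_rot: [[-0.989, 0.149, 0.0], [0.149, 0.989, -0.0], [-0.0, -0.0, -1.0]]
force: [-2.4, -0.7, 7.0]
grip_width: 0.0424
```

Emit:
{"op": "send_rows", "data": {"series": [1, 0, 0, 0.5, 0, 0, 0, -1, 0, 0, 0, 0, 0, 0, -1, 0, 0, 0, 0, 0, 0, -1, 0, 0, 0, 0, 0, 0, -1, 0, 0, 0, 0, 0, 0, -1, 0, 0, 30, 0, 0, 0, -1, 0, 0, 50, 0, 0, 0, -1, -45, -30, 20, 0, 0, 0, -1, -45, -30, 0, 0, 0, 0, -1, -46, -31, 0, 0, 0, 0, -1, -46, -31, 0, 0, 0, -10.3, -1, 0, 0, 0, 0, 0, 0, -1, 0, 0, 0, 0, 0, 0]}}

```text
time_s: 23.82
tool_pos: [0.4674, -0.1322, 0.1631]
eef_rot: [[-0.947, 0.322, 0.001], [0.322, 0.947, 0.0], [-0.001, 0.0, -1.0]]
force: [0.6, 1.1, 0.4]
grip_width: 0.0853
```

```bash
python3 look.py w14 lid_square_large_mid
python3 - <<'E'
import cv2
im=cv2.imread('pics/w14.png');cv2.imwrite('pics/z14.png',cv2.resize(im[150:310,240:440],None,fx=4,fy=4,interpolation=cv2.INTER_CUBIC))
E
```

```text
t 23.825 [ 467.4 -132.2  163.1] yaw 71.22 tiltz [ 8.e-04  1.e-04 -1.e+00] F [0.6 1.1 0.4] w 85.3
lid_square_large_mid [ 467.5 -132.9] [-18.8] 25.4 was [ 468.1 -132. ]
```

View pics/z14.png

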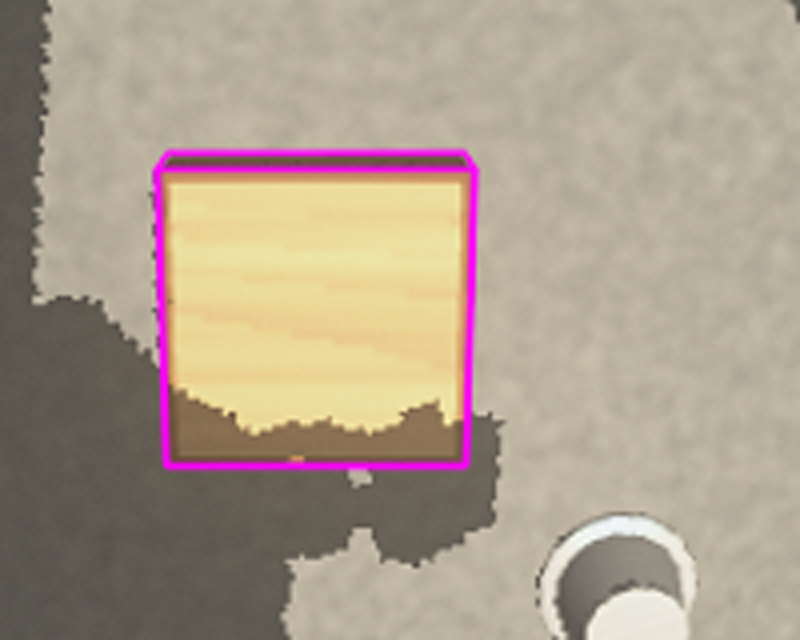

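View pics/w14.png

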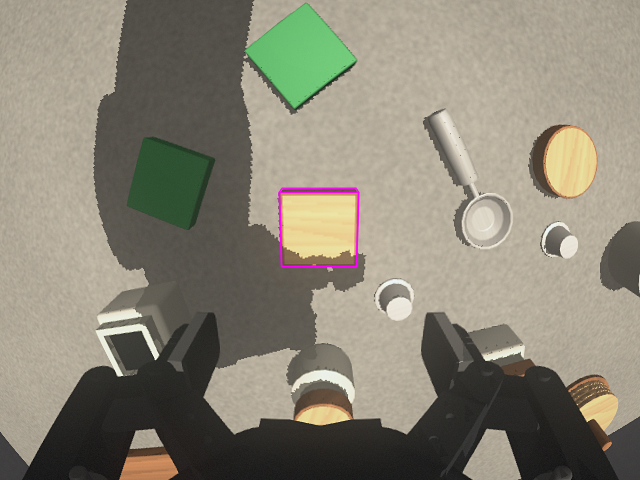

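Emit:
{"op": "send_rows", "data": {"series": [-1, 0, 0, -50, 0, 0, 0, -1, 0, 0, -50, 0, 0, 0, -1, 0, 0, -40, 0, 0, 0, -1, 0, 0, -22, 0, 0, 0, -1, 0, 0, 0, 0, 0, 0, 1, 0, 0, 0, 0, 0, 0, 1, 0, 0, 0, 0, 0, 0, 1, 0, 0, 0, 0, 0, 0, 1, 0, 0, 0, 0, 0, 0, 1, 0, 0, 0, 0, 0, 0]}}

```text
time_s: 25.12
tool_pos: [0.4674, -0.1324, 0.0021]
eef_rot: [[-0.947, 0.323, 0.002], [0.323, 0.947, -0.0], [-0.002, 0.0, -1.0]]
force: [-1.4, 1.9, 9.2]
grip_width: 0.0603
```

Emit:
{"op": "send_rows", "data": {"series": [1, 0, 0, 5, 0, 0, 0, 1, 0, 0, 35, 0, 0, 0, 1, 0, 0, 50, 0, 0, 0, 1, 0, 0, 50, 0, 0, 5.8, 1, 9, -45, 0, 0, 0, 5.8, 1, 9, -45, 0, 0, 0, 0, 1, 9, -45, 0, 0, 0, 0, 1, 10, -46, 0, 0, 0, 0, 1, 0, 0, -15, 0, 0, 0, 1, 0, 0, 0, 0, 0, 0, 1, 0, 0, 0, 0, 0, 0]}}

```text
time_s: 26.5
tool_pos: [0.504, -0.3126, 0.1266]
eef_rot: [[-0.992, 0.125, 0.0], [0.125, 0.992, -0.0], [-0.0, -0.0, -1.0]]
force: [-0.2, 0.3, 0.3]
grip_width: 0.0603
```

```bash
python3 held.py lid_square_large_mid h4 -2; python3 look.py w15 jar_square_large rng=.004
```

```text
tcp [ 504.  -312.6  126.6] lid-tcp world [1.  0.4] tool [-1.   0.5  0. ] yaw [-7.6] jaw -7.2 25.8 w 0.060346931426092563
t 26.55 [ 504.1 -312.7  126.7] yaw 82.83 tiltz [ 5.e-04 -3.e-04 -1.e+00] F [ 0.1 -0.3 -0.3] w 60.3
jar_square_large [ 500.8 -316.8] [-34.1] 11.9 was [ 504.1 -313.1]
```

View pics/h4.png

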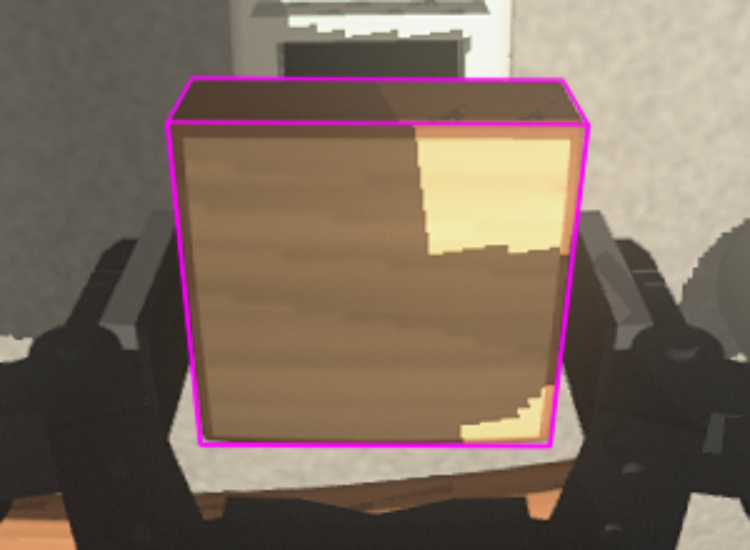

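View pics/w15.png

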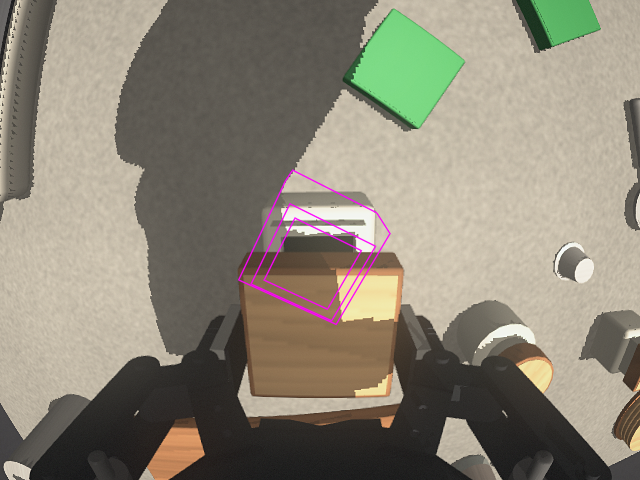

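The jar fit failed in this view because the lid hides most of the jar. I'll draw the earlier pose over the picture to check it.

Run:
```python
from h import *
s,im,pr=wristpr();G=grads(im)
v=im[:,:,::-1].copy();p=(.5046,-.3133,np.radians(-7));draw(v,[outlines(pr,'jar_square_large',*p)])
cv2.imwrite('pics/z15.png',cv2.resize(v[170:330,220:420],None,fx=4,fy=4))
```

```text
(no output)
```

View pics/z15.png

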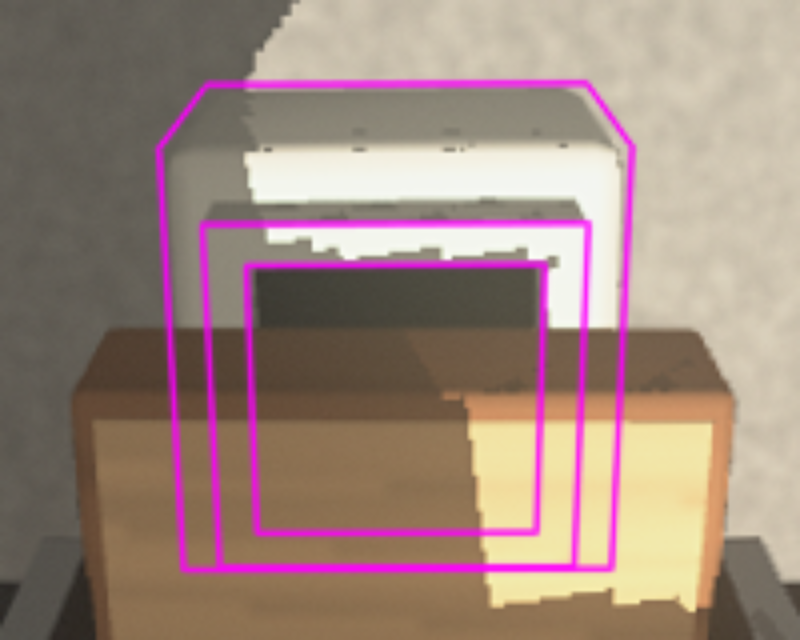

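Emit:
{"op": "send_rows", "data": {"series": [1, 0, -0.7, -30, 0, 0, 0, 1, 0, 0, -17, 0, 0, 0, 1, 0, 0, -5, 0, 0, 0, 1, 0, 0, -1, 0, 0, 0, 1, 0, 0, 0, 0, 0, 0, 1, 0, 0, -0.7, 0, 0, 0, 1, 0, 0, 0, 0, 0, 0]}}

```text
time_s: 27.52
tool_pos: [0.5038, -0.3142, 0.0724]
eef_rot: [[-0.992, 0.126, 0.0], [0.126, 0.992, -0.0], [-0.0, -0.0, -1.0]]
force: [0.0, 0.7, 0.3]
grip_width: 0.0602
```

Emit:
{"op": "send_rows", "data": {"series": [1, 0, 0, -0.7, 0, 0, 0, 1, 0, 0, 0, 0, 0, 0]}}

```text
time_s: 27.78
tool_pos: [0.5038, -0.3143, 0.0722]
eef_rot: [[-0.992, 0.126, 0.0], [0.126, 0.992, -0.001], [-0.0, -0.0, -1.0]]
force: [-3.6, 2.1, 12.1]
grip_width: 0.0607
```

Emit:
{"op": "send_rows", "data": {"series": [1, 0, 0, 0.5, 0, 0, 0, -1, 0, 0, 0, 0, 0, 0, -1, 0, 0, 0, 0, 0, 0, -1, 0, 0, 0, 0, 0, 0, -1, 0, 0, 0, 0, 0, 0, -1, 0, 0, 30, 0, 0, 0, -1, 0, 0, 50, 0, 0, 0, -1, -2, 46, 20, 0, 0, 0, -1, -3, 46, 0, 0, 0, 0, -1, -3, 46, 0, 0, 0, 0, -1, -3, 46, 0, 0, 0, 0, -1, -3, 46, 0, 0, 0, 0, -1, -3, 47, 0, 0, 0, 0, -1, -3, 47, 0, 0, 0, 0, -1, -3, 47, 0, 0, 0, 0, -1, -3, 47, 0, 0, 0, 0, -1, 0, 0, 0, 0, 0, 0, -1, 0, 0, 0, 0, 0, 0]}}

```text
time_s: 30.02
tool_pos: [0.4778, 0.1033, 0.172]
eef_rot: [[-0.992, 0.126, -0.0], [0.126, 0.992, -0.001], [-0.0, -0.001, -1.0]]
force: [0.2, -1.0, -0.1]
grip_width: 0.0857
```

```bash
python3 look.py w16 lid_round_large_mid
python3 - <<'E'
import cv2
im=cv2.imread('pics/w16.png');cv2.imwrite('pics/z16.png',cv2.resize(im[150:310,240:440],None,fx=4,fy=4,interpolation=cv2.INTER_CUBIC))
E
```

```text
t 30.025 [477.8 103.3 172. ] yaw 82.75 tiltz [-0.e+00 -5.e-04 -1.e+00] F [ 0.2 -1.  -0.1] w 85.7
lid_round_large_mid [476.  104.2] [] 24.9 was [477.8 100.9]
```

View pics/z16.png

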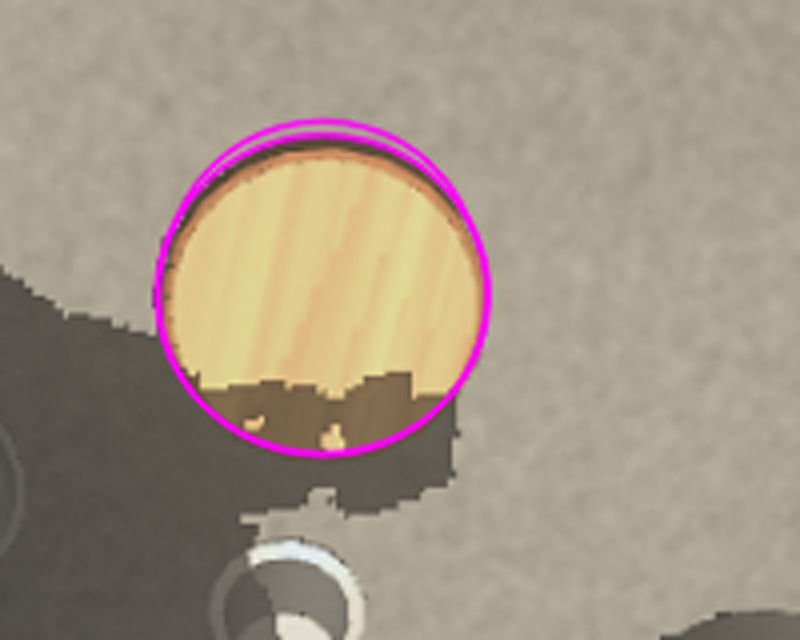

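View pics/w16.png

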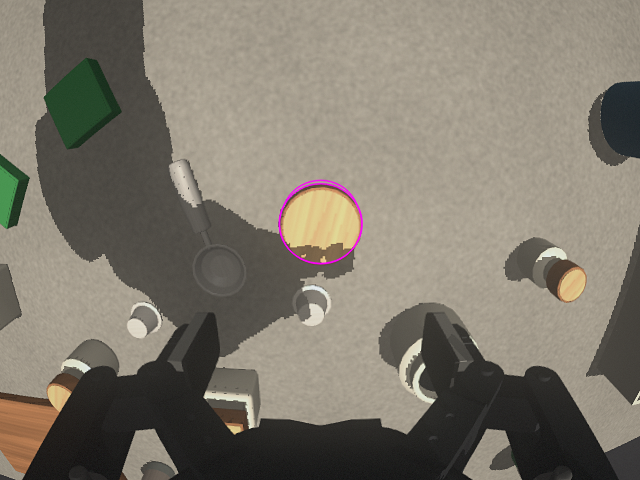

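Emit:
{"op": "send_rows", "data": {"series": [-1, 0, 1, -50, 0, 0, 0, -1, 0, 0, -50, 0, 0, 0, -1, 0, 0, -45, 0, 0, 0, -1, 0, 0, -25, 0, 0, 0, -1, 0, 0, 0, 0, 0, 0, 1, 0, 0, 0, 0, 0, 0, 1, 0, 0, 0, 0, 0, 0, 1, 0, 0, 0, 0, 0, 0, 1, 0, 0, 0, 0, 0, 0, 1, 0, 0, 0, 0, 0, 0]}}

```text
time_s: 31.32
tool_pos: [0.4784, 0.1045, 0.0035]
eef_rot: [[-0.992, 0.127, 0.002], [0.127, 0.992, 0.0], [-0.002, 0.0, -1.0]]
force: [-2.0, -1.5, 7.5]
grip_width: 0.065
```

Emit:
{"op": "send_rows", "data": {"series": [1, 0, 0, 5, 0, 0, 0, 1, 0, 0, 35, 0, 0, 0, 1, 0, 0, 50, 0, 0, 0, 1, 0, 0, 50, 0, 0, 0, 1, 32, 22, 0, 0, 0, 0, 1, 32, 22, 0, 0, 0, 0, 1, 32, 23, 0, 0, 0, 0, 1, 32, 23, 0, 0, 0, 0, 1, 0, 0, -13, 0, 0, 0, 1, 0, 0, 0, 0, 0, 0, 1, 0, 0, 0, 0, 0, 0]}}

```text
time_s: 32.7
tool_pos: [0.6056, 0.1943, 0.1298]
eef_rot: [[-0.992, 0.127, 0.0], [0.127, 0.992, -0.0], [-0.0, -0.0, -1.0]]
force: [0.5, 0.2, -0.2]
grip_width: 0.0652
```

```bash
python3 held.py lid_round_large_mid h5 -3.2
python3 - <<'E'
from h import *
s,im,pr=wristpr();G=grads(im)
v=im[:,:,::-1].copy();p=(.6068,.195,0);draw(v,[outlines(pr,'jar_round_large',*p)])
cv2.imwrite('pics/z17.png',cv2.resize(v[160:400,190:460],None,fx=2.5,fy=2.5))
E
```

```text
tcp [605.6 194.3 129.8] lid-tcp world [0.2 0.5] tool [-0.1  0.5 -0. ] yaw [] jaw -7.3 23.6 w 0.06524416945382402
```

View pics/h5.png

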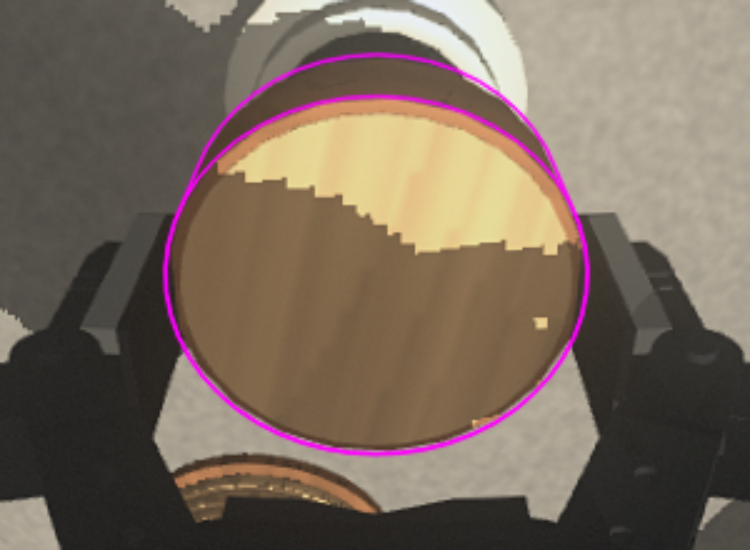

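View pics/z17.png

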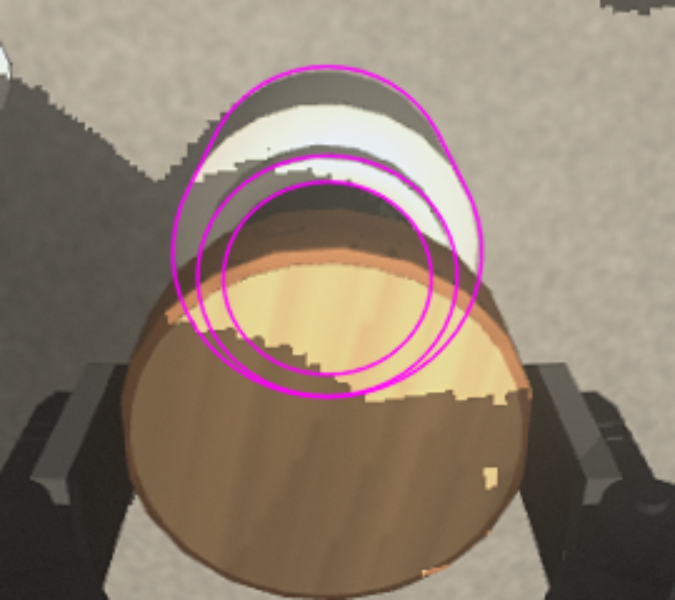

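Emit:
{"op": "send_rows", "data": {"series": [1, 1, 0.2, -30, 0, 0, 0, 1, 0, 0, -15, 0, 0, 0, 1, 0, 0, -4, 0, 0, 0, 1, 0, 0, -1, 0, 0, 0, 1, 0, 0, 0, 0, 0, 0, 1, 0, 0, -0.7, 0, 0, 0, 1, 0, 0, 0, 0, 0, 0]}}

```text
time_s: 33.67
tool_pos: [0.607, 0.1951, 0.0787]
eef_rot: [[-0.992, 0.126, 0.001], [0.126, 0.992, 0.0], [-0.001, 0.0, -1.0]]
force: [-0.6, 0.1, 3.1]
grip_width: 0.0651
```

Emit:
{"op": "send_rows", "data": {"series": [1, 0, 0, -0.7, 0, 0, 0, 1, 0, 0, 0, 0, 0, 0]}}

```text
time_s: 33.92
tool_pos: [0.607, 0.1951, 0.0785]
eef_rot: [[-0.992, 0.126, 0.001], [0.126, 0.992, 0.0], [-0.001, 0.0, -1.0]]
force: [-4.4, -1.4, 14.7]
grip_width: 0.0649
```

Emit:
{"op": "send_rows", "data": {"series": [1, 0, 0, 0.7, 0, 0, 0, -1, 0, 0, 0, 0, 0, 0, -1, 0, 0, 0, 0, 0, 0, -1, 0, 0, 0, 0, 0, 0, -1, 0, 0, 0, 0, 0, 0, -1, 0, 0, 30, 0, 0, 0, -1, 0, 0, 50, 0, 0, 0, -1, -30, -40, 50, 0, 0, 0, -1, -30, -40, 20, 0, 0, 0, -1, -30, -40, 0, 0, 0, 0, -1, -30, -40, 0, 0, 0, 0, -1, 0, 0, 0, 0, 0, 0, -1, 0, 0, 0, 0, 0, 0]}}

```text
time_s: 35.55
tool_pos: [0.4906, 0.04, 0.2226]
eef_rot: [[-0.992, 0.126, 0.001], [0.126, 0.992, 0.0], [-0.001, 0.0, -1.0]]
force: [0.4, -0.4, 0.3]
grip_width: 0.0856
```

```bash
cat > chk.py <<'E'
from h import *
import sys
P={'jar_round_large':('lid_round_large_mid',.6068,.195,None,.075),'jar_square_large':('lid_square_large_mid',.5046,-.3133,-7,.07),'jar_round_medium':('lid_round_medium_mid',.6069,-.1765,None,.065),'jar_square_small':('lid_square_small_mid',.649,-.0103,-8.5,.06),'jar_round_small':('lid_round_small_mid',.5373,.311,None,.055)}
ims={c:r.read_camera(c) for c in('top','scene')};ci={c:r.camera_info(c) for c in ims}
V={c:(grads(ims[c]),(lambda X,c=c:proj(ci[c],X))) for c in ims}
s,im,pr=wristpr();ims['wrist']=im;V['wrist']=(grads(im),pr)
vis={c:ims[c][:,:,::-1].copy() for c in ims}
for j,(l,x,y,yw,h) in P.items():
    for c in ims:
        yr=None if yw is None else np.radians(yw); dz=h-M[l][1][0][0]
        p,sc=fit([V[c]],l,x,y,yaw=yr,dz=dz,rng=.007); 
        print(l,c,'d mm',((p[:2]-[x,y])*1e3).round(1),'yaw',np.degrees(p[2:]).round(1),'jar',yw,round(sc,1))
        draw(vis[c],[outlines(V[c][1],l,*p[:2],p[2] if len(p)>2 else 0,dz)])
for c in vis: cv2.imwrite(f'pics/{sys.argv[1]}_{c}.png',vis[c]);cv2.imwrite(f'pics/{sys.argv[1]}_{c}_raw.png',ims[c][:,:,::-1])
E
python3 chk.py c1
```

```text
lid_round_large_mid top d mm [ 1.4 -3.2] yaw [] jar None 19.2
lid_round_large_mid scene d mm [ 0.9 -0.6] yaw [] jar None 30.0
lid_round_large_mid wrist d mm [0.3 0.6] yaw [] jar None 24.3
lid_square_large_mid top d mm [-1.9  1. ] yaw [-7.4] jar -7 29.4
lid_square_large_mid scene d mm [ 0.6 -2.1] yaw [-7.4] jar -7 29.9
lid_square_large_mid wrist d mm [-1.  -1.4] yaw [-7.8] jar -7 16.1
lid_round_medium_mid top d mm [-2.7  1.2] yaw [] jar None 29.3
lid_round_medium_mid scene d mm [ 2.8 -2.6] yaw [] jar None 30.0
lid_round_medium_mid wrist d mm [-5.   4.7] yaw [] jar None 17.1
lid_square_small_mid top d mm [-0.3 -3.2] yaw [-6.9] jar -8.5 15.5
lid_square_small_mid scene d mm [ 1.4 -2. ] yaw [-7.9] jar -8.5 29.7
lid_square_small_mid wrist d mm [0.5 0.2] yaw [-7.9] jar -8.5 28.4
lid_round_small_mid top d mm [-1.4 -2.4] yaw [] jar None 28.8
lid_round_small_mid scene d mm [ 1.  -2.3] yaw [] jar None 30.0
lid_round_small_mid wrist d mm [ 0.4 -0.1] yaw [] jar None 28.8
```

View pics/c1_scene_raw.png

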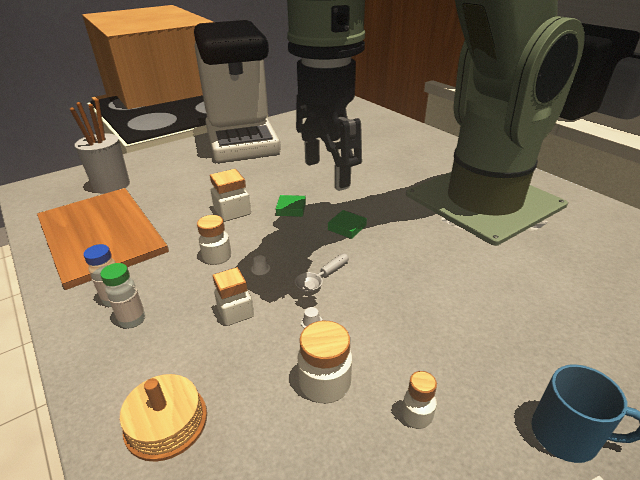

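View pics/c1_wrist.png

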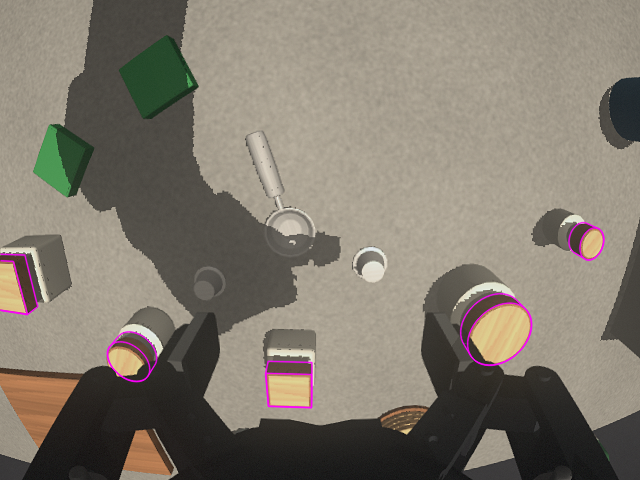

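View pics/c1_top_raw.png

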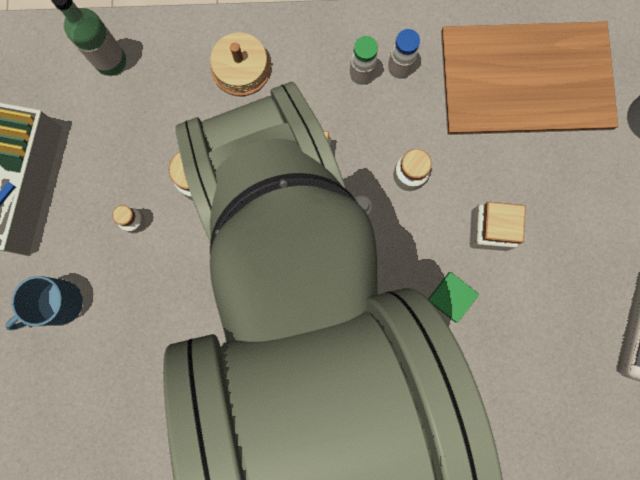

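Every mouth is covered. The medium round lid read inconsistently because the finger hid it, so I'll look at it from closer in.

Emit:
{"op": "send_rows", "data": {"series": [-1, 10, -42, 0, 0, 0, 0, -1, 10, -42, 0, 0, 0, 0, -1, 10, -42, 0, 0, 0, 0, -1, 10, -42, 0, 0, 0, 0, -1, 10, -42, 0, 0, 0, 0, -1, 10, -40, 0, 0, 0, 0, -1, 0, 0, 0, 0, 0, 0, -1, 0, 0, 0, 0, 0, 0]}}

```text
time_s: 36.7
tool_pos: [0.5505, -0.2093, 0.2222]
eef_rot: [[-0.992, 0.125, -0.0], [0.125, 0.992, 0.001], [0.0, 0.001, -1.0]]
force: [0.5, 1.4, -0.7]
grip_width: 0.0853
```

```bash
python3 chk.py c2 | grep -E "wrist|scene|top"
python3 - <<'E'
import cv2
im=cv2.imread('pics/c2_scene_raw.png');cv2.imwrite('pics/c2z.png',cv2.resize(im[160:440,190:450],None,fx=2.1,fy=2.1,interpolation=cv2.INTER_CUBIC))
E
```

```text
lid_round_large_mid top d mm [-2.8 -1.1] yaw [] jar None 28.7
lid_round_large_mid scene d mm [ 0.5 -1.5] yaw [] jar None 30.0
lid_round_large_mid wrist d mm [-7. -7.] yaw [] jar None 0.0
lid_square_large_mid top d mm [-1.1  6. ] yaw [-7.2] jar -7 11.3
lid_square_large_mid scene d mm [-0.6 -6. ] yaw [-4.7] jar -7 28.3
lid_square_large_mid wrist d mm [-0.6 -1.1] yaw [-7.6] jar -7 26.2
lid_round_medium_mid top d mm [ 1.8 -5.4] yaw [] jar None 24.5
lid_round_medium_mid scene d mm [ 2.4 -1.1] yaw [] jar None 28.4
lid_round_medium_mid wrist d mm [0.1 0. ] yaw [] jar None 27.6
lid_square_small_mid top d mm [-2.  -1.7] yaw [-6.8] jar -8.5 28.6
lid_square_small_mid scene d mm [ 1.6 -1.7] yaw [-7.7] jar -8.5 29.9
lid_square_small_mid wrist d mm [-0.1  0.7] yaw [-8.8] jar -8.5 28.4
lid_round_small_mid top d mm [-1.4 -2.4] yaw [] jar None 28.7
lid_round_small_mid scene d mm [ 1.  -2.3] yaw [] jar None 30.0
lid_round_small_mid wrist d mm [-7. -7.] yaw [] jar None 0.0
```

View pics/c2_wrist.png

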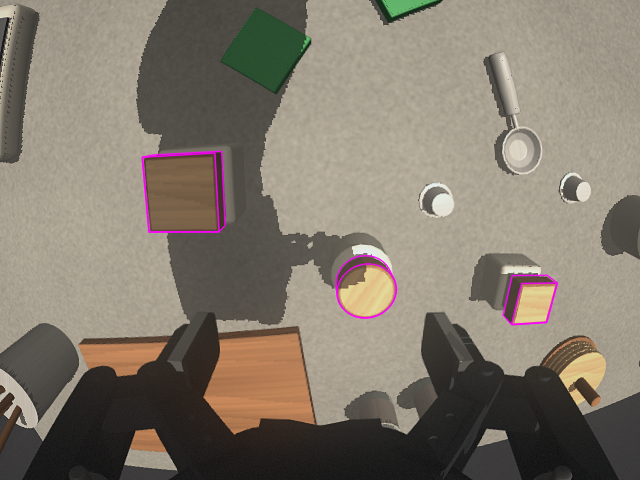

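View pics/c2z.png

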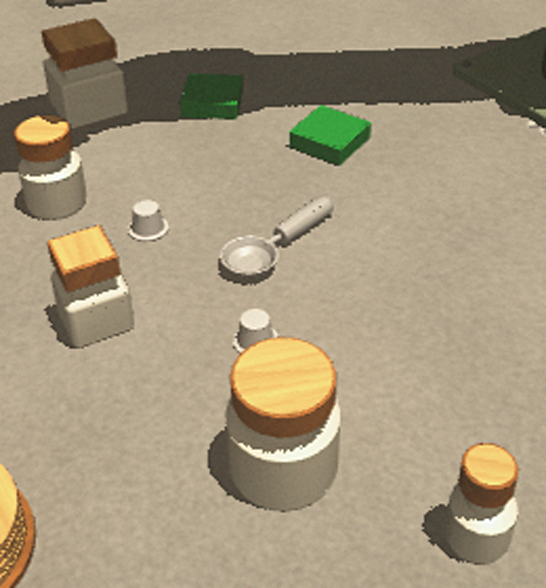

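The unobstructed wrist views put every lid within about 1.5 mm of its jar's centre and 1° of square. The lids lie flat and the gripper is clear, so I'm handing in.

```bash
python3 -c "
from station import r
print(r.hand_in())"
```

```text
the job is handed in; nothing more can be done
None
```

I took both stacks apart, laid each of the five lids on its matching jar, and handed the job in at about 37 s of the 128 s allowed. The green plates were not touched, and the gripper ended open and clear of everything.

**Placing:** I lowered each lid until a light contact of 7–20 N showed. Four of the five touched down within 0.5 mm of the predicted height. The medium round lid touched about 1 mm higher than I had worked out.

**Last checks that agreed:** Wherever a lid was clear of the fingers, the wrist camera put it within about 1.5 mm of its jar's centre. The square lids were within 1° of their jars' sides. In the scene picture all five lids lie flat and every jar stands upright.

**Checks that disagreed:** The scene and top cameras read offsets of about 1–4 mm. A few fits were worse, up to 6–7 mm, where shadow, the arm or a finger hid the lid or it was out of view. I discounted those. The first wrist reading of the medium round lid, about 7 mm off with a finger in the way, became 0.1 mm from a clear view.

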